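# Click-test a wire feeder's run-out switch and refit its cover

## Robot

A 7-joint arm with a two-finger parallel gripper is mounted at the origin on the work surface. World frame = base frame: x ahead of the robot, y to its left, z up, the work surface at z = 0. Lengths are in m, angles in rad, forces in N, time in s.
With the tool pointing down it reaches from about 0.425 to 0.925 m from the base axis. Payload 6.8 kg.
Tool frame: the origin (TCP) lies at the very end of the fingers, on their centre line; the grasp point (between the pads) lies 19 mm behind it; z points along the fingers, y is the line along which they close (so a half turn about z gives the same grasp; the last joint's range is limited). The gripper opens to 85 mm and grips with 20 to 120 N. Pads are 22 mm wide; open, the fingers measure 114 mm over their backs; the gripper's body (76 mm by 85 mm) begins 54 mm behind the grasp point. The pads swing forward as they close: fully open they stand 13 mm farther back than shut.
Start: joints at [-1.284, 0.477, 0.022, 1.555, -0.011, 1.109, -0.083], TCP at [0.26, 0.623, 0.231] pointing down, gripper open.
Joint ranges: [-2.96, 2.96], [-0.34, 2.1], [-1.41, 1.46], [0.24, 2.44], [-1.37, 4.51], [0.17, 1.92], [-2.96, 2.96]. Speed limits (rad/s): [2.39, 2.39, 3.14, 3.14, 3.14, 3.14, 3.14].

## Interface

Orientations are given as a unit quaternion [w, x, y, z].
In Python, from station import bot gives the robot as it stands.
- The arm moves only by the tool jog_arm, never from a script. Its argument "motion" is a list of rows, each a list of 7 numbers: the turn, a rotation vector about the tool's x, y, z in rad, then the shift along the tool's x, y, z in mm, then the finger opening in mm, from 0 to 85.4. A call has 1 to 10 rows; each row is the pose to reach, as a shift and turn from the pose commanded when the call began, along the tool's axes at that moment; what a row does not reach only later rows make up. A row lasts 1/8 s, in which the tool goes at most 62.5 mm and 10.7 degrees, less where a joint would pass 70% of its speed; a pose out of reach is approached as far as the arm can. A call with a gripper value outside its range is refused whole. The fingers move at their own pace and stop on an object; "grip_force" is the grip in N (left out, the last holds). Time passes only in rows, so rows that repeat a pose let the fingers close. It gives the time, the measured TCP pose, the force, the opening and the grip force at its end, in the units of the state.
- bot.get_obs(): the state, without advancing time (a new reading comes with each control period).
- bot.read_camera(name): name is "scene" or "top" or "wrist"; returns a dict with "pixels" (400x640x3 uint8, red, green, blue), "camera_matrix" (3x3 intrinsics, pixels), "distortion" ([k1, k2, p1, p2, k3] as OpenCV has them; the pictures are not rectified), "T" (4x4, takes a point from camera to world coordinates); the wrist camera has in their place "tool_from_camera" (4x4, takes a point from camera to tool coordinates, whose origin is the TCP and whose axes are the flange's). Camera axes: x right, y down, z forward; pixel columns grow to the right and rows downward; lengths in m; the calibration is good to about 2 mm. A picture is of the moment at which its call begins: read the wrist's pose just before it. There is no depth.
- bot.hand_in(): hands the job in; it is judged then, once.
Trained networks look in a picture, given as the dict that the camera call returned (one of the last four; its "shot" number tells which), for a name from the list of things; names that differ only in an ending like _2 or _b are one class to them, and where a whole thing is asked for, a point or a joint stands for the part that bears it (a point fixed in the world has none). Each returns a list of dicts, best first, with "score" (0 to 1); they miss things now and then, are a little off and sometimes report something else, mostly with a low value. They report only what shows in the picture. A call takes as long as a camera call.
- bot.spot_in(thing, picture): "xy" ([column, row] in pixels, amid what is visible of it).
- bot.tip_of(thing, picture): "xy" ([column, row] in pixels: a listed point, or the origin of a listed thing).
The state is a dict: "t": time; "q": joint angles; "joint_vel": joint speeds; "joint_torque": joint torques, N m; "eef_pos": TCP position; "tool_rot": TCP orientation; "contact_force": force on the tool from outside, world axes, zero at the start; "torque": the same for the moment, N m; "gripper_width": opening from 0.0 (shut) to 1.0 (fully open); "grasp_force": force on a finger pad.
Only numpy, scipy, OpenCV 4.12 (cv2) and the standard library are available. Lean on these libraries where they do the work, as an engineer would, in place of code of your own. Each camera call takes 0.05 s, during which the arm holds its last target. There are 200 camera calls.

## Task

The bench wire feeder is open after a service. Check its run-out switch: lean in under the hood and push the switch's blue roller down gently just until it clicks over, hold it there for about a second without forcing it on into its overtravel, and let it spring back. Then fit the aluminium cover, handle up, in its recess on top of the feeder so that it lies flush and level, setting it down without dropping it; leave the tray, the wire spool and the marker can where they are.

Things in the scene. Friction and masses are not known exactly. Their poses are not given: they have to be found in the camera images.
- feeder: Red bench wire feeder, fixed, 344 x 170 mm, 292 high (carry handle on top: 321). Origin: at bench level under the middle of the cover recess; x from its front to its rear, z up. Deck at z = 100 mm, x = -142 to 124; behind that a column, whose control hood reaches forward over the rear of the recess. Drive rolls in the open well under the recess, hubs up to z = 84 mm, x = -33 to 3.
- recess (a point): Centre of the cover recess at the height of its ledge (95 mm over the bench); axes as the feeder. Recess 228 x 128 mm (x by y), 5 mm deep below the deck, with a ledge 10 mm wide all round; open well inside.
- hood_edge (a point): Middle of the hood's lower front edge (x = 68, z = 220 mm in the feeder's frame; axes as the feeder). Hood 160 mm wide, 72 high, running back from here; its knob stands 17 mm out in front. The switch lies behind and below this edge, so a gripper cannot come straight down on it: it must lean, fingers pointing forward (feeder's +x) and down, 30 to 45 degrees from vertical.
- switch_spot (a point): Top of the switch's blue roller when the switch sits mid-slot: x = 80, z = 80 mm in the feeder's frame (axes as the feeder). Slots let the real roller be up to 4 mm off in each of x, y, z; no reading gives it, so find it by touch or sight. Roller 12 mm diameter, 9 wide, axle along y, on a lever hinged 39 mm in front and 28 mm below: it moves down and rearward, 35 to 20 degrees from vertical.
- roller_lever (a joint): Free travel of the roller lever, rad: 0 = at rest, 0.125 = free travel taken up (6 mm at the roller; 0.1 rad is 4.8 mm), against a weak spring of 0.6 to 1.1 N. Springs back by itself.
- trip (a joint): Snap mechanism of the switch, rad; turns on with the lever after its free travel. 0 = at rest, above 0.025 (1.2 mm at the roller) = clicked over, 0.055 (2.6 mm) = its end. It holds firm until the roller is pushed with 4.5 N, then gives way at that force (4.5 to 4.7 N) right to its end: this giving way is the click. Springs back by itself.
- cover: Loose aluminium plate, 220 x 120 x 5 mm, 0.29 to 0.47 kg, flat on the bench left or right of the feeder, handle up. Origin: centre of its underside; x along its length. Bow handle: black bar along x, 90 mm long, 12 wide, 12 high, 35 to 47 mm above the underside, centred, posts at x = +-40 mm. Fits the recess either way round with 4 mm to spare at each edge; seated, its top is level with the deck.
- tray: Blue plastic tray of small parts, 150 x 105 x 55 mm, loose, on the other side of the feeder from the cover; origin: centre of its underside. Leave it alone.
- spool: Copper wire on a black spool lying flat, 100 mm diameter, 45 mm high, loose; origin: centre of its underside. Leave it alone.
- can: Green can with markers, 72 mm diameter, 95 mm high (140 mm with the markers), loose; origin: centre of its underside. Leave it alone.
- overtravel (a joint): Overtravel of the switch, rad; comes last, only if the roller is pushed on with more than 7 N after the click. 0 = none, above 0.04 (1.9 mm at the roller, 8.7 N) = forced, 0.08 (3.8 mm, 10.5 N) = end stop. Springs back by itself.

How it is judged:
On the way, in this order (a step that is already met when the one before it is completed fails the run):
1. the switch is pressed over its click and held there (value of joint trip above 0.025 rad), for 0.7 s.
2. the switch is let go and has sprung back (value of joint trip below 0.008 rad and value of joint roller_lever below 0.03 rad), for 0.2 s.
At the end, for the whole second after the job is handed in: The switch is back at rest after its test; the cover lies in its recess, handle up, underside within 2 mm of the ledge, centre within 8 mm, level within 0.02 rad, turned less than 0.1 rad from the feeder, at rest and released (all of step 2 and horizontal distance between cover and recess below 0.008 m and z of cover in the frame of recess between -0.002 and 0.002 m and angle between cover's own z axis and vertical below 0.02 rad and angle between the x axis of cover and the x axis of feeder, either way round below 0.1 rad and linear speed of cover below 0.01 m/s and contact force between the fingers and cover below 0.05 N); the robot touches nothing.
It fails at once if the switch is forced beyond its click into overtravel (value of joint overtravel above 0.04 rad).
It fails at once if the cover is dropped (falls free faster than 0.5 m/s, a fall of about 13 mm) (linear speed of cover above 0.5 m/s and contact force between the fingers and cover below 0.01 N).
It fails at once if the tray, the spool or the can is moved more than 20 mm (distance of any of tray, spool, can from where it was at the start of the episode above 0.02 m).
It also fails if it takes over 72 s, if anything falls off the work surface, if the arm or the gripper's body presses on something with over 40 N, if the wrist force passes 120 N, or if a joint passes its speed limit or range.

## Working session

There is one attempt and no reset: what is moved stays moved. The work goes in short steps, Python scripts to look and compute and a tool call to move; the robot and the scene stay as the last step left them, time stands still between calls to the robot, and variables do not carry over. Pictures are saved under pics/ and viewed, at most 10 in all, crops included, and the job is handed in when it is done.

Besides the shell and the picture viewer there is one more tool, called by a JSON object that holds its "name" and its "arguments", one argument or row to a line. jog_arm: Moves the arm, as the interface text tells. Its arguments: {"type":"object","properties":{"motion":{"type":"array"},"grip_force":{"type":"number"}},"required":["motion"]}

```bash
ls; mkdir -p pics
cat > h.py <<'E'
import numpy as np, cv2
from scipy.spatial.transform import Rotation as R
from station import bot
def obs():
    o=bot.get_obs(); q=o['tool_rot']; return o,np.array(o['eef_pos']),R.from_quat([q[1],q[2],q[3],q[0]])
def cam(name):
    o,p,r=obs(); c=bot.read_camera(name)
    if 'T' not in c:
        T=np.eye(4);T[:3,:3]=r.as_matrix();T[:3,3]=p; c['Tw']=T@np.array(c['tool_from_camera'])
    else: c['Tw']=np.array(c['T'])
    return c
def ray(c,xy):
    u=cv2.undistortPoints(np.array([[xy]],float),np.array(c['camera_matrix']),np.array(c['distortion']))[0,0]
    T=c['Tw']; return T[:3,3],T[:3,:3]@np.array([u[0],u[1],1.])
def at_z(c,xy,z):
    o,d=ray(c,xy); return o+d*(z-o[2])/d[2]
def proj(c,P):
    T=np.linalg.inv(c['Tw']); P=np.atleast_2d(P)@T[:3,:3].T+T[:3,3]
    return cv2.projectPoints(P,np.zeros(3),np.zeros(3),np.array(c['camera_matrix']),np.array(c['distortion']))[0][:,0]
def save(c,n): cv2.imwrite('pics/'+n,c['pixels'][:,:,::-1])
E
python3 - <<'E'
from h import *
np.set_printoptions(precision=3,suppress=True)
o,p,r=obs(); print(o,r.as_matrix())
ims=[]
for n in('top','scene'):
    c=cam(n);save(c,n+'.png'); print(n,c['Tw'])
    for t,z in(('feeder',0),('recess',.095),('hood_edge',.22),('switch_spot',.08),('cover',0),('tray',0),('spool',0),('can',0)):
        for d in bot.tip_of(t,c)[:1]: print(t,d,at_z(c,d['xy'],z))
E
```

```text
pics
{'t': 0.0, 'q': array([-1.284,  0.478,  0.022,  1.556, -0.011,  1.109, -0.083]), 'joint_vel': array([-0.001,  0.001, -0.   ,  0.001,  0.   ,  0.   , -0.001]), 'joint_torque': array([  0.001, -59.646,   1.608, -28.119,   0.012,   0.009,   0.   ]), 'eef_pos': array([0.259, 0.623, 0.23 ]), 'tool_rot': array([-0.   ,  0.196,  0.981, -0.001]), 'contact_force': array([0.54 , 0.067, 0.165]), 'torque': array([-0.047,  0.013, -0.015]), 'grasp_force': 0.0, 'gripper_width': 1.0006129622305424} [[-0.923  0.385 -0.001]
 [ 0.385  0.923 -0.002]
 [-0.    -0.002 -1.   ]]
top [[ 0.017 -0.989  0.148  0.5  ]
 [-1.    -0.017 -0.003  0.02 ]
 [ 0.005 -0.147 -0.989  1.041]
 [ 0.     0.     0.     1.   ]]
feeder {'xy': [334.8, 249.0], 'score': 0.67} [ 0.534 -0.024  0.   ]
recess {'xy': [330.8, 243.7], 'score': 0.72} [ 0.543 -0.01   0.095]
hood_edge {'xy': [333.1, 209.4], 'score': 0.71} [ 0.611 -0.01   0.22 ]
switch_spot {'xy': [331.7, 215.9], 'score': 0.7} [ 0.614 -0.012  0.08 ]
cover {'xy': [444.0, 259.9], 'score': 0.85} [ 0.508 -0.32   0.   ]
tray {'xy': [214.0, 257.8], 'score': 0.75} [0.504 0.3   0.   ]
spool {'xy': [238.5, 167.2], 'score': 0.88} [0.754 0.246 0.   ]
can {'xy': [421.0, 176.4], 'score': 0.69} [ 0.738 -0.261  0.   ]
scene [[ 0.856 -0.49   0.164  0.438]
 [-0.517 -0.814  0.264 -0.31 ]
 [ 0.004 -0.311 -0.95   1.269]
 [ 0.     0.     0.     1.   ]]
feeder {'xy': [296.2, 238.2], 'score': 0.72} [ 0.533 -0.015  0.   ]
recess {'xy': [294.5, 232.8], 'score': 0.63} [ 0.529 -0.022  0.095]
hood_edge {'xy': [314.2, 199.9], 'score': 0.78} [ 0.599 -0.008  0.22 ]
switch_spot {'xy': [325.6, 214.7], 'score': 0.88} [ 0.625 -0.018  0.08 ]
cover {'xy': [343.1, 340.9], 'score': 0.8} [ 0.5   -0.313  0.   ]
tray {'xy': [234.0, 151.6], 'score': 0.75} [0.507 0.305 0.   ]
spool {'xy': [316.4, 127.3], 'score': 0.6} [0.755 0.249 0.   ]
can {'xy': [407.0, 273.0], 'score': 0.61} [ 0.741 -0.253  0.   ]
```

View pics/top.png

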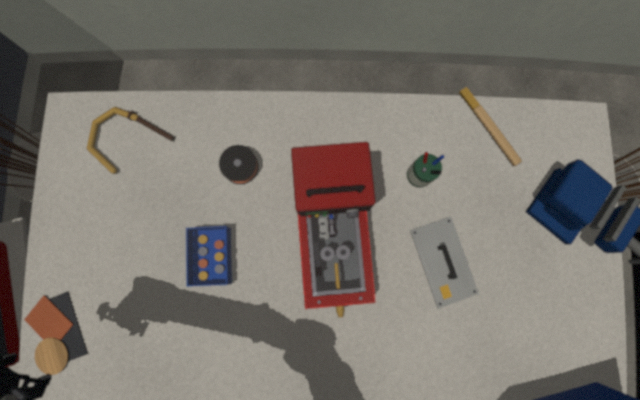

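View pics/scene.png

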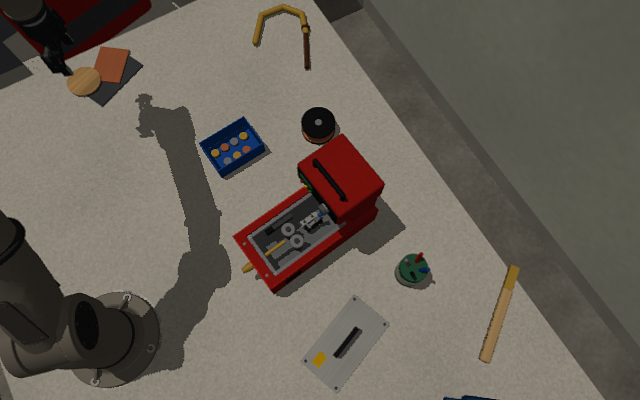

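The top picture shows the feeder's front deck corners at (305,307) and (374,303). The cover is to its right, with corners at (412,232), (447,219), (478,291) and (438,306). The tray is left at (208,255), the spool at (238,163) and the can at (425,170). The scene view agrees.

Run:
```python
from h import *
np.set_printoptions(precision=3,suppress=True)
c=cam('top')
f=[at_z(c,p,.1) for p in((305,307),(374,303))];print('front',f); d=f[0]-f[1];print('yaw',np.degrees(np.arctan2(-d[0],d[1])))
f=[at_z(c,p,.292) for p in((292,149),(370,143))];d=f[0]-f[1];print('hood top rear',f,'yaw',np.degrees(np.arctan2(-d[0],d[1])))
k=np.array([at_z(c,p,.005) for p in((412,232),(447,219),(478,291),(438,306))]);print(k,k.mean(0)); d=k[0]+k[1]-k[2]-k[3];print('cover yaw',np.degrees(np.arctan2(d[1],d[0])))
w=cam('wrist');print(np.array(w['tool_from_camera']))
```

```text
front [array([0.391, 0.05 , 0.1  ]), array([ 0.403, -0.115,  0.1  ])]
yaw 4.054743444833167
hood top rear [array([0.722, 0.076, 0.292]), array([ 0.738, -0.08 ,  0.292])] yaw 5.660188796797148
[[ 0.582 -0.232  0.005]
 [ 0.619 -0.329  0.005]
 [ 0.426 -0.41   0.005]
 [ 0.386 -0.3    0.005]] [ 0.503 -0.318  0.005]
cover yaw 20.86708862691396
[[-0.001 -0.952 -0.306  0.078]
 [ 1.    -0.001  0.     0.001]
 [-0.001 -0.306  0.952 -0.143]
 [ 0.     0.     0.     1.   ]]
```

{"name": "jog_arm", "arguments": {
  "motion": [
    [0,0,0,0,0,-60,0],
    [0,0,0.18,0,0,-120,0],
    [0,0,0.36,0,0,-120,0]
  ]
}}

```text
t: 1.38
eef_pos: [0.2607, 0.6254, 0.358]
tool_rot: [-0.0, 0.371, 0.928, 0.005]
contact_force: [0.2, -0.3, -1.5]
gripper_width: 0.378
grasp_force: 0.0
```

```bash
cat >> h.py <<'E'
def Rlean(yaw,lean):  # tool x toward robot, z forward/down
    s,c=np.sin(lean),np.cos(lean)
    M=np.array([[-c,0,s],[0,1,0],[-s,0,-c]]); return R.from_euler('z',yaw)*R.from_matrix(M)
def jog(Rt,Pt):
    o,p,r=obs(); rv=(r.inv()*Rt).as_rotvec(); sh=r.inv().apply(np.array(Pt)-p)*1000
    print('jog',np.round(rv,3),np.round(sh,1)); return rv,sh
E
python3 - <<'E'
from h import *
jog(Rlean(np.radians(5),np.radians(38)),[.46,-.03,.34])
E
```

```text
jog [-0.27  -0.623 -0.82 ] [-596.4 -337.3   11.8]
```

{"name": "jog_arm", "arguments": {
  "motion": [
    [0,0,-0.18,-50,-28,0,0],
    [0,0,-0.36,-100,-56,0,0],
    [-0.05,-0.12,-0.52,-150,-84,2,0],
    [-0.1,-0.23,-0.64,-200,-112,4,0],
    [-0.15,-0.35,-0.72,-250,-140,5,0],
    [-0.2,-0.48,-0.78,-300,-170,6,0],
    [-0.27,-0.62,-0.82,-350,-198,7,0],
    [-0.27,-0.62,-0.82,-400,-226,8,0],
    [-0.27,-0.62,-0.82,-450,-254,9,0],
    [-0.27,-0.62,-0.82,-500,-282,10,0]
  ]
}}

```text
t: 2.62
eef_pos: [0.4089, 0.1446, 0.338]
tool_rot: [0.312, -0.049, 0.949, 0.012]
contact_force: [-0.6, 0.1, -0.2]
gripper_width: -0.002
grasp_force: 0.0
```

Run:
```python
from h import *
print(np.round(obs()[0]['q'],2))
jog(Rlean(np.radians(5),np.radians(38)),[.46,-.03,.31])
```

```text
[-0.53 -0.34 -0.18  2.34  0.5   0.66  0.63]
jog [ 0.001 -0.027  0.015] [  -9.4 -178.6   43.5]
```

{"name": "jog_arm", "arguments": {
  "motion": [
    [0,-0.03,0.015,-10,-60,50,0],
    [0,-0.03,0.015,-10,-120,70,0],
    [0,-0.03,0.015,-10,-178,70,0],
    [0,-0.03,0.015,-10,-178,70,0],
    [0,-0.03,0.015,-10,-178,70,0]
  ]
}}

```text
t: 3.25
eef_pos: [0.4759, -0.0284, 0.2891]
tool_rot: [0.326, -0.04, 0.944, 0.015]
contact_force: [0.4, 0.5, 0.8]
gripper_width: -0.003
grasp_force: 0.0
```

Run:
```python
from h import *
np.set_printoptions(precision=4,suppress=True)
print(np.round(obs()[0]['q'],2))
c=cam('wrist');save(c,'w1.png')
for t,z in(('recess',.095),('hood_edge',.22),('switch_spot',.08)):
    for d in bot.tip_of(t,c)[:2]: print(t,d,at_z(c,d['xy'],z))
print([ (d,at_z(c,d['xy'],.076)) for d in bot.spot_in('roller_lever',c)[:2]])
```

```text
[-0.54 -0.29  0.4   2.42  0.4   0.35  1.2 ]
recess {'xy': [441.0, 180.6], 'score': 0.26} [0.6422 0.163  0.095 ]
hood_edge {'xy': [329.3, 241.3], 'score': 0.61} [ 0.6002 -0.0094  0.22  ]
switch_spot {'xy': [325.9, 153.2], 'score': 0.64} [ 0.6147 -0.0102  0.08  ]
[({'xy': [329.0, 137.7], 'score': 0.63}, array([ 0.5895, -0.0085,  0.076 ]))]
```

View pics/w1.png

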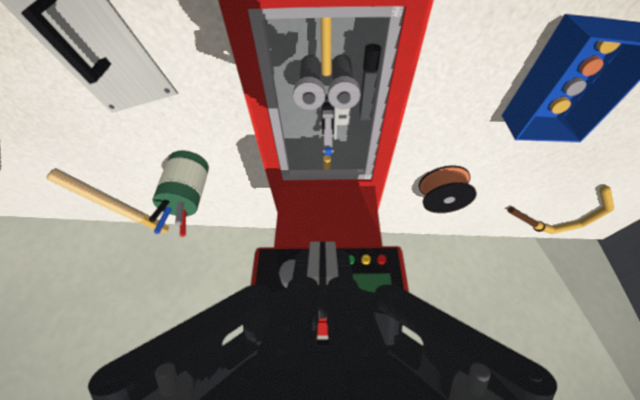

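Run:
```python
from h import *
np.set_printoptions(precision=4,suppress=True)
c=cam('wrist')
im=c['pixels'].astype(int);r,g,b=im[...,0],im[...,1],im[...,2]
m=(b>r+50)&(b>g+15); m[:, :300]=0;m[:,350:]=0;m[:120]=0;m[200:]=0
ys,xs=np.nonzero(m);print(len(xs),xs.min(),xs.max(),ys.min(),ys.max());u=(xs.mean(),ys.mean())
print('roller',u,at_z(c,u,.076),ray(c,u)[0])
hsv=cv2.cvtColor(c['pixels'],cv2.COLOR_RGB2HSV)
red=((hsv[...,1]>150)&((hsv[...,0]<10)|(hsv[...,0]>170))).astype(int)
L=[];Rr=[]
for y in range(40,165,8):
    row=red[y]; 
    l=[x for x in range(200,330) if row[x] and not row[x+1:x+4].any()]; q=[x for x in range(330,450) if row[x] and not row[x-3:x].any()]
    if l and q: A=at_z(c,(l[-1]+1,y),.1);B=at_z(c,(q[0],y),.1);L.append(A);Rr.append(B);print(y,l[-1],q[0],A,B)
for y in(60,):pass
for n,a in(('L',L),('R',Rr)):
    a=np.array(a);k=np.polyfit(a[:,0],a[:,1],1);print(n,np.degrees(np.arctan(k[0])),np.polyval(k,.537))
for x in(300,350): 
    col=red[:,x]; print(x,[y for y in range(3,230) if col[y]!=col[y-1]])
    for y in[y for y in range(3,230) if col[y]!=col[y-1]]: print(y,at_z(c,(x,y),.1))
```

```text
54 323 329 147 154
roller (np.float64(326.0), np.float64(150.62962962962962)) [ 0.6138 -0.0078  0.076 ] [ 0.3276 -0.0388  0.3531]
40 251 397 [ 0.4571 -0.0886  0.1   ] [0.4459 0.0375 0.1   ]
48 252 395 [ 0.4643 -0.0884  0.1   ] [0.4531 0.0378 0.1   ]
56 254 394 [ 0.4717 -0.0873  0.1   ] [0.4605 0.0391 0.1   ]
64 255 392 [ 0.4795 -0.0872  0.1   ] [0.4683 0.0395 0.1   ]
72 257 391 [ 0.4876 -0.086   0.1   ] [0.4764 0.0408 0.1   ]
80 259 389 [ 0.4961 -0.0848  0.1   ] [0.4849 0.0412 0.1   ]
88 260 388 [ 0.5051 -0.0846  0.1   ] [0.4938 0.0427 0.1   ]
96 262 386 [ 0.5145 -0.0833  0.1   ] [0.5033 0.0432 0.1   ]
104 263 385 [ 0.5245 -0.083   0.1   ] [0.5131 0.0448 0.1   ]
112 265 383 [ 0.5349 -0.0816  0.1   ] [0.5236 0.0454 0.1   ]
120 267 382 [ 0.5459 -0.0801  0.1   ] [0.5346 0.0472 0.1   ]
128 269 380 [ 0.5575 -0.0786  0.1   ] [0.5463 0.0479 0.1   ]
136 270 378 [ 0.57   -0.0781  0.1   ] [0.5588 0.0487 0.1   ]
144 272 377 [ 0.5831 -0.0764  0.1   ] [0.5718 0.0507 0.1   ]
152 274 375 [ 0.5971 -0.0746  0.1   ] [0.5859 0.0516 0.1   ]
160 275 374 [ 0.6121 -0.074   0.1   ] [0.6008 0.0539 0.1   ]
L 5.636525602068992 -0.08112086278786027
R 5.962029706439765 0.04692180636863233
300 [7, 180]
7 [ 0.4273 -0.0475  0.1   ]
180 [ 0.6518 -0.0416  0.1   ]
350 [6, 180]
6 [ 0.423  -0.0078  0.1   ]
180 [0.6455 0.0297 0.1   ]
```

Run:
```python
from h import *
Rt=Rlean(np.radians(5.8),np.radians(38)); d=Rt.apply([0,0,1]); C=np.array([.614,-.008,.076])
for k in(.12,.05,.025): jog(Rt,C-k*d)
```

```text
jog [-0.007  0.002 -0.01 ] [ 21.8   5.3 133.6]
jog [-0.007  0.002 -0.01 ] [ 22.    5.8 203.6]
jog [-0.007  0.002 -0.01 ] [ 22.    5.9 228.6]
```

{"name": "jog_arm", "arguments": {
  "motion": [
    [-0.007,0,-0.01,15,5,30,0],
    [-0.007,0,-0.01,22,6,70,0],
    [-0.007,0,-0.01,22,6,110,0],
    [-0.007,0,-0.01,22,6,150,0],
    [-0.007,0,-0.01,22,6,175,0],
    [-0.007,0,-0.01,22,6,190,0],
    [-0.007,0,-0.01,22,6,200,0],
    [-0.007,0,-0.01,22,6,204,0],
    [-0.007,0,-0.01,22,6,204,0],
    [-0.007,0,-0.01,22,6,204,0]
  ]
}}

```text
t: 4.8
eef_pos: [0.5408, -0.0093, 0.2016]
tool_rot: [0.321, -0.046, 0.946, 0.014]
contact_force: [-0.4, 0.1, -0.6]
gripper_width: 0.0
grasp_force: 0.0
```

Run:
```python
from h import *
o,p,r=obs();print(np.round(o['q'],2),o['contact_force'],r.as_matrix()[:,2])
c=cam('wrist');save(c,'w2.png')
Rt=Rlean(np.radians(5.8),np.radians(38)); d=Rt.apply([0,0,1]); C=np.array([.614,-.008,.076])
jog(Rt,C-.025*d)
im=c['pixels'].astype(int);rr,g,b=im[...,0],im[...,1],im[...,2]
m=(b>rr+50)&(b>g+15);m[:,:250]=0;m[:,400:]=0;n,_,st,ce=cv2.connectedComponentsWithStats(m.astype(np.uint8))
for i in range(1,n):
  if st[i,4]>20: print(st[i],ce[i],at_z(c,ce[i],.076))
print('expect',proj(c,[C,C-.006*d,p]))
```

```text
[-1.65 -0.34  1.45  2.43  1.42  0.33  0.29] [-0.39571617  0.07887705 -0.56172362] [ 0.60607167  0.05689612 -0.79337253]
jog [-0.005 -0.009 -0.003] [ 18.7  -5.1 119.1]
[311 164  10  12 101] [315.97029703 169.28712871] [ 0.61386304 -0.0079649   0.076     ]
expect [[315.92536216 169.37310472]
 [315.77093139 170.54162844]
 [320.6412536  254.70527644]]
```

View pics/w2.png

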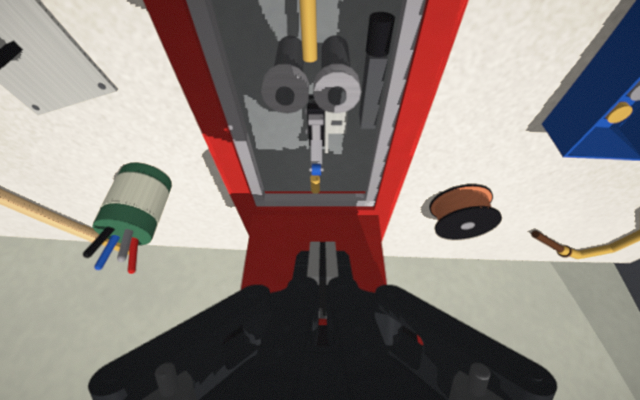

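The blue roller is at (316,169), which matches the expected (0.614, -0.008, 0.076). The arm has wound itself against its joint limits, so I'll straighten it with less lean before going in.

Run:
```python
from h import *
jog(Rlean(np.radians(5.8),np.radians(5)),[.50,-.02,.26])
```

```text
jog [-0.004  0.567 -0.004] [ -2.6  -6.4 -71.7]
```

{"name": "jog_arm", "arguments": {
  "motion": [
    [0,0.14,0,0,-2,-25,0],
    [0,0.28,0,0,-4,-50,0],
    [0,0.42,0,0,-6,-72,0],
    [0,0.567,0,-3,-6,-72,0],
    [0,0.567,0,-3,-6,-72,0]
  ]
}}

```text
t: 5.48
eef_pos: [0.4886, -0.0206, 0.27]
tool_rot: [0.048, -0.046, 0.998, 0.0]
contact_force: [0.0, -0.6, 1.3]
gripper_width: -0.0
grasp_force: 0.0
```

Run:
```python
from h import *
print(np.round(obs()[0]['q'],2),obs()[1])
Y=np.radians(5.8)
jog(Rlean(Y,np.radians(5)),[.54,-.015,.25])
```

```text
[-1.72 -0.33  1.46  2.06  0.41  1.06  1.22] [ 0.48861663 -0.02061474  0.27003082]
jog [-0.005  0.008 -0.009] [-49.5   1.   24.9]
```

```bash
cat >> h.py <<'E'
Y=np.radians(5.8); REC=np.array([.537,-.017,0]); RF=R.from_euler('z',Y)
def F(x,y,z): return REC+RF.apply([x,y,z])
E
python3 - <<'E'
from h import *
for l,x,z in((10,.005,.23),(20,.03,.15),(33,.0775-.025*np.sin(np.radians(33)),.076+.025*np.cos(np.radians(33)))): jog(Rlean(Y,np.radians(l)),F(x,.001,z))
E
```

```text
jog [-0.005 -0.079 -0.009] [-49.4   0.4  45. ]
jog [-0.006 -0.253 -0.009] [-66.7   0.9 127. ]
jog [-0.007 -0.48  -0.008] [-95.3   1.4 183. ]
```

{"name": "jog_arm", "arguments": {
  "motion": [
    [-0.005,-0.04,-0.009,-25,0,22,0],
    [-0.005,-0.08,-0.009,-49,0,45,0],
    [-0.005,-0.14,-0.009,-55,0,75,0],
    [-0.005,-0.2,-0.009,-61,1,100,0],
    [-0.006,-0.253,-0.009,-67,1,127,0],
    [-0.006,-0.253,-0.009,-67,1,127,0],
    [-0.006,-0.253,-0.009,-67,1,127,0]
  ]
}}

```text
t: 6.35
eef_pos: [0.51, -0.0085, 0.202]
tool_rot: [0.185, -0.051, 0.981, 0.007]
contact_force: [0.7, 0.2, -0.7]
gripper_width: -0.002
grasp_force: 0.0
```

Run:
```python
from h import *
o,p,r=obs();print(np.round(o['q'],2),p,o['contact_force'])
for l,k in((27,.035),(33,.025)): 
  l=np.radians(l);jog(Rlean(Y,l),F(.0775-k*np.sin(l),.001,.076+k*np.cos(l)))
```

```text
[-1.69 -0.34  1.45  2.29  0.68  0.6   0.98] [ 0.5099756  -0.00845716  0.20204391] [ 0.65939544  0.18385732 -0.73077377]
jog [-0.004 -0.098  0.004] [-47.   -9.9 120.3]
jog [-0.004 -0.203  0.004] [-45.4  -9.8 130.7]
```

```bash
cat > fk.py <<'E'
import numpy as np, itertools
from scipy.optimize import least_squares
from scipy.spatial.transform import Rotation as R
Q=np.array([[-1.284,.478,.022,1.556,-.011,1.109,-.083],[-.53,-.34,-.18,2.34,.5,.66,.63],[-.54,-.29,.4,2.42,.4,.35,1.2],[-1.65,-.34,1.45,2.43,1.42,.33,.29],[-1.72,-.33,1.46,2.06,.41,1.06,1.22],[-1.69,-.34,1.45,2.29,.68,.6,.98]])
P=np.array([[.259,.623,.23],[.4089,.1446,.338],[.4759,-.0284,.2891],[.5408,-.0093,.2016],[.4886,-.0206,.27],[.51,-.0085,.202]])
O=np.array([[0,.196,.981,-.001],[.312,-.049,.949,.012],[.326,-.04,.944,.015],[.321,-.046,.946,.014],[.048,-.046,.998,0],[.185,-.051,.981,.007]])
RO=R.from_quat(O[:,[1,2,3,0]])
def Ax(a,t): return R.from_euler(a,t)
def fk(q,p,s):
    d1,L1,a,L2,a6,L3,o1,o7=p[:8]
    r=Ax('z',s[0]*q[0]+o1);x=np.array([0,0,d1])
    r=r*Ax('y',q[1]);x=x+r.apply([0,0,L1]); r=r*Ax('z',s[1]*q[2]);x=x+r.apply([a,0,0])
    r=r*Ax('y',q[3]);x=x+r.apply([-a*1,0,L2]); r=r*Ax('z',s[2]*q[4]);r=r*Ax('y',q[5]);x=x+r.apply([a6,0,0])
    r=r*Ax('z',s[3]*q[6]+o7);x=x+r.apply([0,0,L3]); return x,r
def fit():
    best=None
    for s in itertools.product((1,-1),repeat=4):
        def f(p):
            e=[]
            for q,x,r in zip(Q,P,RO):
                X,Rr=fk(q,p,s);e+=[*(X-x),*(.3*(Rr.inv()*r).as_rotvec())]
            return np.array(e)
        for o1 in(0,2.4):
          for o7 in(0,1.57,3.14,-1.57):
            m=least_squares(f,[.35,.4,0,.4,0,.25,o1,o7])
            if best is None or m.cost<best[0]: best=(m.cost,m.x,s,f(m.x))
    return best
if __name__=='__main__':
    b=fit();np.set_printoptions(precision=4,suppress=True);print(b[0],b[1],b[2]);print(b[3].reshape(-1,6))
E
timeout 200 python3 fk.py
```

```text
0.001511282394559652 [ 0.3066  0.5195  0.0105  0.4925  0.0116  0.3274 -0.084   1.495 ] (-1, -1, -1, -1)
[[-0.002   0.0082 -0.005   0.0002 -0.     -0.0024]
 [ 0.0083  0.0293 -0.0021 -0.015   0.0011  0.0014]
 [ 0.0075  0.0172 -0.007  -0.017  -0.0019  0.0013]
 [-0.0042 -0.0118  0.0031 -0.0132  0.0022  0.0029]
 [-0.0188 -0.0073  0.0071 -0.0048 -0.0008 -0.0022]
 [-0.0114 -0.0049  0.004  -0.0071  0.0023 -0.001 ]]
```

```bash
cat > plan.py <<'E'
from fk import *
p=[.3066,.5195,.0105,.4925,.0116,.3274,-.084,1.495];s=(-1,-1,-1,-1)
lo=np.array([-2.96,-.34,-1.41,.24,-1.37,.17,-2.96]);hi=np.array([2.96,2.1,1.46,2.44,4.51,1.92,2.96])
def ik(x,r,q3,q0):
    b3=(q3-1e-3,q3+1e-3);l=lo.copy();h=hi.copy();l[2],h[2]=b3
    f=lambda q:[*(lambda X,Rr:[*(X-x),*(.3*(Rr.inv()*r).as_rotvec())])(*fk(q,p,s))]
    best=None
    for st in q0:
        st=np.clip(st,l+1e-4,h-1e-4);m=least_squares(f,st,bounds=(l,h))
        if best is None or m.cost<best.cost: best=m
    return best
def lean(yaw,l):
    s_,c=np.sin(l),np.cos(l);return Ax('z',yaw)*R.from_matrix([[-c,0,s_],[0,1,0],[-s_,0,-c]])
Y=np.radians(5.8)
def F(x,y,z): return np.array([.537,-.017,0])+Ax('z',Y).apply([x,y,z])
E
cat > p1.py <<'E'
from plan import *
for name,l,X in(('contact33',33,F(.074,.001,.081)),('contact40',40,F(.074,.001,.081)),('pre20',20,F(.03,0,.15)),('pre10',10,F(.005,0,.23)),('up0',0,F(0,0,.26)),('in33',33,F(.045,.001,.13))):
    for q3 in(-1.2,-.6,0,.6,1.2,1.45):
        m=ik(X,lean(Y,np.radians(l)),q3,[Q[2],Q[3],Q[0]*[0,1,1,1,1,1,1]+[0,0,0,0,0,0,1.5],[-q3,-.2,q3,2.2,-q3,.6,1.2],[-q3,-.2,q3,2.2,q3,.6,1.2]])
        print(name,q3,'err %.4f'%np.sqrt(2*m.cost),np.round(m.x,2))
E
timeout 300 python3 p1.py
```

```text
contact33 -1.2 err 0.0000 [ 0.93  0.76 -1.2   2.29  1.85  0.57  0.05]
contact33 -0.6 err 0.0000 [ 0.48  0.43 -0.6   2.31  2.22  0.17 -0.51]
contact33 0 err 0.0252 [ 0.04  0.36  0.    2.23 -1.27  0.17  2.96]
contact33 0.6 err 0.0267 [-0.54  0.41  0.6   2.22 -1.37  0.3   2.93]
contact33 1.2 err 0.0517 [-1.02  0.65  1.2   2.19 -1.37  0.63  2.78]
contact33 1.45 err 0.0773 [-1.17  0.85  1.45  2.17 -1.37  0.86  2.69]
contact40 -1.2 err 0.0000 [ 0.96  0.81 -1.2   2.37  2.21  0.63 -0.23]
contact40 -0.6 err 0.0000 [ 0.51  0.46 -0.6   2.38  2.84  0.34 -1.08]
contact40 0 err 0.0000 [-0.    0.4  -0.    2.38  3.49  0.35 -1.84]
contact40 0.6 err 0.0592 [-0.55  0.38  0.6   2.23 -1.37  0.27  2.92]
contact40 1.2 err 0.0809 [-1.05  0.59  1.2   2.21 -1.37  0.55  2.78]
contact40 1.45 err 0.1028 [-1.22  0.76  1.45  2.21 -1.37  0.74  2.7 ]
pre20 -1.2 err 0.0000 [ 0.96  0.46 -1.2   2.18  0.82  0.57  0.9 ]
pre20 -0.6 err 0.0000 [ 0.5   0.25 -0.6   2.17  0.24  0.42  1.42]
pre20 0 err 0.0000 [-0.03  0.21  0.    2.17 -0.14  0.42  1.77]
pre20 0.6 err 0.0000 [-0.55  0.25  0.6   2.17 -0.48  0.46  2.09]
pre20 1.2 
[... 575 characters left out ...]

up0 -0.6 err 0.0000 [ 0.46  0.23 -0.6   1.87  0.15  1.08  1.49]
up0 0 err 0.0000 [-0.05  0.2   0.    1.87 -0.    1.07  1.63]
up0 0.6 err 0.0000 [-0.57  0.23  0.6   1.87 -0.15  1.08  1.77]
up0 1.2 err 0.0000 [-1.01  0.41  1.2   1.88 -0.42  1.15  2.02]
up0 1.45 err 0.0000 [-1.11  0.6   1.45  1.88 -0.63  1.25  2.22]
in33 -1.2 err 0.0000 [ 0.99  0.5  -1.2   2.33  1.6   0.37  0.18]
in33 -0.6 err 0.0198 [ 0.48  0.27 -0.6   2.27  0.8   0.17  0.84]
in33 0 err 0.0121 [ 0.05  0.23  0.    2.31 -1.27  0.17  2.96]
in33 0.6 err 0.0078 [-0.54  0.26  0.6   2.31 -1.36  0.25  2.96]
in33 1.2 err 0.0228 [-1.04  0.45  1.2   2.28 -1.37  0.51  2.88]
in33 1.45 err 0.0410 [-1.2   0.64  1.45  2.27 -1.37  0.72  2.81]
```

```bash
cat > sim.py <<'E'
from plan import *
def J(q,h=1e-5):
    X0,R0=fk(q,p,s);j=np.zeros((6,7))
    for i in range(7):
        d=q.copy();d[i]+=h;X,Rr=fk(d,p,s);j[:3,i]=(X-X0)/h;j[3:,i]=(Rr*R0.inv()).as_rotvec()/h
    return j
W=.3
def step(q,X,Rr,lam=.02,n=4,bias=None,kb=0):
    for _ in range(n):
        act=np.ones(7,bool);x,r=fk(q,p,s);e=np.r_[X-x,W*(Rr*r.inv()).as_rotvec()]
        j=J(q);j[3:]*=W
        for _ in range(7):
            ja=j*act;pi=ja.T@np.linalg.inv(ja@ja.T+lam**2*np.eye(6));dq=pi@e
            if bias is not None: dq=dq+act*((np.eye(7)-pi@ja)@(kb*(bias-q)))
            dq*=min(1,.08/np.abs(dq).max()) if np.abs(dq).max()>0 else 1
            v=act&(((q+dq)<lo-1e-9)|((q+dq)>hi+1e-9))
            if not v.any(): break
            q=q.copy();q[v]=np.clip((q+dq)[v],lo[v],hi[v]);act&=~v
        q=np.clip(q+dq*act,lo,hi)
    return q
def call(q,rows,start=None,**k):
    # start: commanded pose at start
    X0,R0=start if start else fk(q,p,s); X,Rr=X0,R0
    for w in rows:
        Xt=X0+R0.apply(np.array(w[3:6])/1000);Rt=R0*R.from_rotvec(w[:3])
        d=Xt-X;l=np.linalg.norm(d);X=X+d*min(1,.0625/max(l,1e-9))
        v=(Rt*Rr.inv()).as_rotvec();l=np.linalg.norm(v);Rr=R.from_rotvec(v*min(1,.187/max(l,1e-9)))*Rr
        q=step(q,X,Rr,**k)
    return q
E
cat > p2.py <<'E'
from sim import *
c1=[[0,0,0,0,0,-60],[0,0,.18,0,0,-120],[0,0,.36,0,0,-120]]
c2=[[0,0,-.18,-50,-28,0],[0,0,-.36,-100,-56,0],[-.05,-.12,-.52,-150,-84,2],[-.1,-.23,-.64,-200,-112,4],[-.15,-.35,-.72,-250,-140,5],[-.2,-.48,-.78,-300,-170,6],[-.27,-.62,-.82,-350,-198,7],[-.27,-.62,-.82,-400,-226,8],[-.27,-.62,-.82,-450,-254,9],[-.27,-.62,-.82,-500,-282,10]]
c3=[[0,-.03,.015,-10,-60,50],[0,-.03,.015,-10,-120,70]]+[[0,-.03,.015,-10,-178,70]]*3
g=lambda a,b,z:[-.007,0,-.01,a,b,z]
c4=[g(15,5,30)]+[g(22,6,z) for z in(70,110,150,175,190,200,204,204,204)]
for k in(dict(),dict(bias=Q[0]*[0,1,0,1,0,1,0],kb=.02),dict(bias=(lo+hi)/2,kb=.02)):
    q=Q[0].copy();print(list(k))
    for c,ob in((c1,None),(c2,Q[1]),(c3,Q[2]),(c4,Q[3])):
        q=call(q,c,**k);print(np.round(q,2),ob)
    print('from actual:',np.round(call(Q[1],c3,**k),2),np.round(call(Q[2],c4,**k),2))
E
timeout 200 python3 p2.py
```

```text
[]
[-1.33  0.4   0.09  1.41 -0.04  1.33 -0.42] None
[-0.46 -0.34  0.01  2.36  0.39  0.58  0.93] [-0.53 -0.34 -0.18  2.34  0.5   0.66  0.63]
[-0.66 -0.25  0.72  2.35  0.16  0.35  1.61] [-0.54 -0.29  0.4   2.42  0.4   0.35  1.2 ]
[-0.39  0.35  0.52  2.24 -1.37  0.22  2.96] [-1.65 -0.34  1.45  2.43  1.42  0.33  0.29]
from actual: [-0.56 -0.32  0.39  2.41  0.43  0.38  1.16] [-1.62 -0.13  1.46  2.44  1.18  0.17  0.41]
['bias', 'kb']
[-1.26  0.4  -0.01  1.41  0.    1.33 -0.45] None
[-0.46 -0.34  0.01  2.36  0.39  0.58  0.93] [-0.53 -0.34 -0.18  2.34  0.5   0.66  0.63]
[-0.66 -0.25  0.72  2.35  0.17  0.35  1.6 ] [-0.54 -0.29  0.4   2.42  0.4   0.35  1.2 ]
[ 0.01  0.32  0.13  2.23 -1.24  0.17  2.96] [-1.65 -0.34  1.45  2.43  1.42  0.33  0.29]
from actual: [-0.54 -0.32  0.37  2.41  0.41  0.38  1.18] [-1.62 -0.13  1.46  2.44  1.18  0.17  0.41]
['bias', 'kb']
[-1.21  0.4  -0.08  1.41  0.03  1.33 -0.48] None
[-0.47 -0.34  0.01  2.36  0.4   0.58  0.92] [-0.53 -0.34 -0.18  2.34  0.5   0.66  0.63]
[-0.78 -0.28  0.81  2.35  0.32  0.36  1.45] [-0.54 -0.29  0.4   2.42  0.4   0.35  1.2 ]
[-1.5  -0.21  1.46  2.44  1.28  0.17  0.45] [-1.65 -0.34  1.45  2.43  1.42  0.33  0.29]
from actual: [-0.66 -0.34  0.46  2.42  0.52  0.4   1.07] [-1.62 -0.13  1.46  2.44  1.18  0.17  0.41]
```

```bash
cat > p3.py <<'E'
from sim import *
from multiprocessing import Pool
def down(az,rad,z,yaw,le=0): # yaw: tool x world angle = pi+yaw
    return np.array([rad*np.cos(az),rad*np.sin(az),z]),lean(yaw,le)
def go(q,X,Rr,n=None):
    x,r=fk(q,p,s); v=(Rr*r.inv()).as_rotvec()
    n=n or int(max(np.linalg.norm(X-x)/.05,np.linalg.norm(v)/.15))+1
    for i in range(1,n+1): q=step(q,x+(X-x)*i/n,R.from_rotvec(v*i/n)*r)
    return step(q,X,Rr),n
def entry(q):
    n=0
    for l,x,z in((0,0,.26),(10,.005,.23),(20,.03,.15),(33,.0775-.025*.545,.076+.025*.839),(36,.0775+.004*.588,.076-.004*.81)):
        q,k=go(q,F(x,.001,z),lean(Y,np.radians(l)));n+=k
    x,r=fk(q,p,s);return q,np.linalg.norm(x-F(x=.0775+.004*.588,y=.001,z=.076-.004*.81))+.1*np.linalg.norm((lean(Y,np.radians(36))*r.inv()).as_rotvec()),n
def trial(seed):
    g=np.random.default_rng(seed);q=Q[5].copy();w=[];n=0
    q,k=go(q,np.array([.48,-.01,.40]),lean(Y,.1));n+=k
    for i in range(g.integers(1,4)):
        wp=(g.uniform(-1.0,1.0),g.uniform(.5,.72),g.uniform(.4,.5),g.uniform(-1.5,1.5));w.append(wp)
        q,k=go(q,*down(*wp));n+=k
    q3=q[2];q,k=go(q,F(-.03,0,.36),lean(Y,0));qa=q;n+=k
    q,e,k=entry(q);return e,n+k,w,qa,q
if __name__=='__main__':
    np.set_printoptions(precision=2,suppress=True)
    with Pool() as po: r=po.map(trial,range(400))
    r.sort(key=lambda t:(t[0]>.004,t[1] if t[0]<.004 else t[0]))
    for t in r[:6]: print(t[0],t[1],np.round(t[2],2).tolist(),t[3],t[4])
    print(sum(t[0]<.004 for t in r))
E
nproc; time OMP_NUM_THREADS=1 timeout 560 python3 p3.py
```

```text
4
0.026808867875889965 70 [[-0.99, 0.52, 0.41, -0.73], [0.51, 0.71, 0.47, -0.84], [-0.83, 0.71, 0.44, -1.12]] [-0.56  0.08  0.55  1.81 -0.04  1.27  1.68] [-0.23  0.38  0.25  2.22 -1.37  0.17  2.96]
0.026808868157883706 54 [[-0.6, 0.52, 0.47, -0.12], [0.98, 0.69, 0.48, -1.35], [0.11, 0.63, 0.41, -0.07]] [-0.48  0.08  0.47  1.81 -0.04  1.27  1.67] [-0.23  0.38  0.25  2.22 -1.37  0.17  2.96]
0.026808868326477164 47 [[-0.85, 0.58, 0.43, -1.39], [0.71, 0.51, 0.4, 0.41]] [-0.65  0.08  0.65  1.81 -0.05  1.27  1.69] [-0.23  0.38  0.25  2.22 -1.37  0.17  2.96]
0.02680886832889493 62 [[0.09, 0.52, 0.49, -0.35], [0.9, 0.58, 0.46, 1.26], [-0.98, 0.71, 0.42, -1.26]] [-0.69  0.09  0.69  1.81 -0.06  1.27  1.69] [-0.23  0.38  0.25  2.22 -1.37  0.17  2.96]
0.026808868365837457 53 [[-0.74, 0.56, 0.46, -0.69], [0.96, 0.66, 0.5, 1.22]] [-0.79  0.1   0.8   1.81 -0.07  1.27  1.71] [-0.23  0.38  0.25  2.22 -1.37  0.17  2.96]
0.026808868366343875 51 [[0.35, 0.64, 0.49, -0.8], [-0.76, 0.63, 0.48, -0.75], [-0.96, 0.63, 0.49, -0.14]] [-0.8   0.1   0.82  1.81 -0.07  1.27  1.71] [-0.23  0.38  0.25  2.22 -1.37  0.17  2.96]
0
real	1m4.926s
user	4m3.123s
sys	0m0.261s
```

```bash
cat > p4.py <<'E'
from p3 import *
def tilt(yaw,vx,vy): # tool down with yaw, then rotated by world rotvec in feeder axes
    return Ax('z',Y)*R.from_rotvec([vx,vy,0])*Ax('z',yaw)*lean(0,0)
CX=lambda k,l:F(.0775-k*np.sin(l),.001,.076+k*np.cos(l))
def trial(seed):
    g=np.random.default_rng(seed);q=Q[5].copy();w=[];n=0
    q,k=go(q,np.array([.48,-.01,.40]),lean(Y,.1));n+=k
    wps=[]
    for i in range(g.integers(1,3)):
        wp=(g.uniform(-1.0,1.0),g.uniform(.5,.72),g.uniform(.4,.5),g.uniform(-1.5,1.5))
        q,k=go(q,*down(*wp));n+=k;wps.append(('D',*wp))
    # note lean l forward == rotation about feeder y by -l
    wp=(g.uniform(-.08,.02),g.uniform(.27,.4),g.uniform(-.8,.8),g.uniform(-.8,.8),g.uniform(-.4,.1))
    q,k=go(q,F(wp[0],0,wp[1]),tilt(*wp[2:]));n+=k;wps.append(('T',*wp));qa=q
    r0=g.uniform(-.7,.7);yw=g.uniform(-.8,.8);lf=g.uniform(.56,.72);wps.append(('E',r0,yw,lf))
    for x,z,rr,l in((.0,.22,r0,-.2),(.03,.15,r0,-.4)):
        q,k=go(q,F(x,.001,z),tilt(yw,rr,l));n+=k
    for kk,rr in((.03,r0/2),(.01,0),(-.005,0)):
        X=CX(kk,lf);Rt=tilt(yw,rr,-lf)
        q,k=go(q,X,Rt);n+=k
        if kk==.01: qm=q;e1=fk(q,p,s);e1=np.linalg.norm(e1[0]-X)
    x,r=fk(q,p,s);return e1+np.linalg.norm(x-X)+.1*np.linalg.norm((Rt*r.inv()).as_rotvec()),n,wps,qa,q
if __name__=='__main__':
    np.set_printoptions(precision=2,suppress=True)
    a=lean(Y,.3).as_matrix();b=tilt(0,0,-.3).as_matrix();print(np.abs(a-b).max())
    with Pool() as po: r=po.map(trial,range(1600),chunksize=20)
    r.sort(key=lambda t:(t[0]>.006,t[1] if t[0]<.006 else t[0]))
    for t in r[:8]: print(round(t[0],4),t[1],[(v[0],*np.round(v[1:],2).tolist()) for v in t[2]],t[3],t[4])
    print(sum(t[0]<.006 for t in r))
E
time OMP_NUM_THREADS=1 timeout 570 python3 p4.py
```

```text
2.220446049250313e-16
0.0047 27 [('D', -0.04, 0.59, 0.45, -0.01), ('T', -0.06, 0.37, -0.79, -0.29, -0.16), ('E', -0.6, -0.1, 0.61)] [-1.37 -0.2   0.99  1.99  0.52  1.2   0.33] [ 0.5   0.47 -0.61  2.32  2.45  0.23 -0.82]
0.0038 29 [('D', 0.19, 0.61, 0.47, 0.46), ('T', 0.01, 0.35, 0.04, 0.43, -0.29), ('E', -0.55, -0.66, 0.64)] [-1.47 -0.34  1.46  1.97 -0.14  0.95  1.81] [ 0.47  0.47 -0.58  2.34  2.66  0.26 -1.58]
0.004 32 [('D', -0.28, 0.62, 0.4, 0.16), ('T', -0.05, 0.27, 0.17, 0.71, 0.1), ('E', -0.5, -0.27, 0.64)] [-1.37 -0.34  1.46  2.09 -0.24  1.12  1.97] [ 0.54  0.49 -0.66  2.33  2.54  0.28 -1.05]
0.0047 32 [('D', 0.41, 0.68, 0.44, -0.19), ('T', -0.06, 0.37, 0.4, 0.23, -0.36), ('E', -0.46, 0.77, 0.68)] [-1.04 -0.34  0.98  2.05  0.01  0.95  2.05] [ 0.5   0.49 -0.59  2.36  2.77  0.33 -0.24]
0.0006 33 [('D', 0.17, 0.68, 0.43, 0.55), ('T', -0.03, 0.39, 0.1, 0.79, -0.28), ('E', -0.55, -0.25, 0.68)] [-1.27 -0.34  1.46  2.   -0.49  1.14  2.13] [ 0.36  0.46 -0.43  2.36  3.01  0.32 -1.53]
0.0 33 [('D', -0.05, 0.58, 0.4, 0.06), ('T', -0.07, 0.35, 0.65, 0.63, 0.02), ('E', -0.63, -0.66, 0.66)] [-1.39 -0.34  1.46  1.97 -0.23  1.25  2.43] [ 0.29  0.44 -0.34  2.35  3.08  0.28 -2.04]
0.0 33 [('D', -0.64, 0.62, 0.44, 0.45), ('T', -0.04, 0.32, -0.2, -0.8, 0.04), ('E', -0.52, 0.52, 0.7)] [-1.11  0.28  0.71  1.93  0.61  1.29  0.82] [ 0.35  0.46 -0.42  2.37  3.04  0.34 -0.79]
0.001 33 [('D', 0.35, 0.71, 0.45, 0.71), ('T', -0.01, 0.37, 0.45, 0.75, -0.21), ('E', -0.51, -0.2, 0.69)] [-1.34 -0.34  1.46  1.98 -0.41  1.1   2.38] [ 0.4   0.46 -0.48  2.37  2.95  0.33 -1.41]
82
real	5m13.953s
user	20m39.458s
sys	0m0.386s
```

```bash
cat > p5.py <<'E'
from p4 import *
np.set_printoptions(precision=2,suppress=True)
def run(D,T,E,v=0):
    q=Q[5].copy();n=0
    seq=[(np.array([.48,-.01,.40]),lean(Y,.1)),down(*D),(F(T[0],0,T[1]),tilt(*T[2:]))]
    r0,yw,lf=E
    seq+=[(F(x,.001,z),tilt(yw,rr,l)) for x,z,rr,l in((.0,.22,r0,-.2),(.03,.15,r0,-.4))]+[(CX(kk,lf),tilt(yw,rr,-lf)) for kk,rr in((.03,r0/2),(.01,0),(-.005,0))]
    for X,Rt in seq:
        q,k=go(q,X,Rt);n+=k;x,r=fk(q,p,s)
        if v: print(k,np.round(X,3),q,'err %.4f %.3f'%(np.linalg.norm(X-x),np.linalg.norm((Rt*r.inv()).as_rotvec())))
    return q,np.linalg.norm(X-x),n
for T in((-.04,.32,-.2,-.8,.04),(-.03,.32,0,-.6,-.1),(-.03,.28,0,-.6,-.2)):
  for yw in(.5,0):
    for r0 in(-.5,-.65): print(T,yw,r0,*run((-.64,.62,.44,.45),T,(r0,yw,.68)))
run((-.64,.62,.44,.45),(-.04,.32,-.2,-.8,.04),(-.52,.52,.70),1)
E
timeout 200 python3 p5.py
```

```text
(-0.04, 0.32, -0.2, -0.8, 0.04) 0.5 -0.5 [ 0.39  0.46 -0.46  2.36  2.95  0.31 -0.72] 1.2947653846462749e-13 33
(-0.04, 0.32, -0.2, -0.8, 0.04) 0.5 -0.65 [ 0.28  0.44 -0.33  2.36  3.12  0.31 -0.92] 4.141025901913384e-14 33
(-0.04, 0.32, -0.2, -0.8, 0.04) 0 -0.5 [ 0.41  0.46 -0.49  2.36  2.92  0.32 -1.19] 1.8363436794560815e-13 31
(-0.04, 0.32, -0.2, -0.8, 0.04) 0 -0.65 [ 0.3   0.44 -0.36  2.36  3.09  0.31 -1.38] 2.4421997338257355e-13 31
(-0.03, 0.32, 0, -0.6, -0.1) 0.5 -0.5 [ 0.41  0.47 -0.49  2.36  2.92  0.32 -0.68] 1.9730714300221127e-13 32
(-0.03, 0.32, 0, -0.6, -0.1) 0.5 -0.65 [ 0.3   0.44 -0.36  2.36  3.09  0.31 -0.87] 4.856987854192554e-13 32
(-0.03, 0.32, 0, -0.6, -0.1) 0 -0.5 [ 0.43  0.47 -0.51  2.36  2.89  0.32 -1.15] 3.841008027890837e-13 31
(-0.03, 0.32, 0, -0.6, -0.1) 0 -0.65 [ 0.32  0.45 -0.38  2.36  3.06  0.31 -1.34] 4.2384557502818576e-13 31
(-0.03, 0.28, 0, -0.6, -0.2) 0.5 -0.5 [ 0.39  0.46 -0.47  2.36  2.95  0.32 -0.72] 1.3229378380332383e-13 33
(-0.03, 0.28, 0, -0.6, -0.2) 0.5 -0.65 [ 0.28  0.44 -0.33  2.36  3.12  0.31 -0.91] 3.8916025568297784e-14 33
(-0.03, 0.28, 
[... 162 characters left out ...]
.31 -1.38] 2.2582892746572076e-13 31
4 [ 0.48 -0.01  0.4 ] [-1.57 -0.32  1.23  1.86  0.33  1.3   1.27] err 0.0000 0.000
8 [ 0.5  -0.37  0.44] [-1.23 -0.34  1.46  1.68  0.41  1.32  2.21] err 0.0576 0.199
7 [ 0.5  -0.02  0.32] [-1.1   0.28  0.71  1.94  0.61  1.29  0.82] err 0.0000 0.000
5 [ 0.54 -0.02  0.22] [-0.92  0.24  0.61  2.09  0.58  0.82  1.47] err 0.0000 0.000
2 [ 0.57 -0.01  0.15] [-1.03  0.38  0.72  2.22  0.84  0.46  1.09] err 0.0000 0.000
3 [ 0.59 -0.01  0.1 ] [-0.77  0.35  0.54  2.34  1.94  0.2  -0.01] err 0.0202 0.117
3 [ 0.61 -0.01  0.08] [ 0.37  0.42 -0.42  2.39  3.06  0.33 -0.82] err 0.0000 0.000
1 [ 0.62 -0.01  0.07] [ 0.35  0.46 -0.41  2.37  3.05  0.35 -0.81] err 0.0000 0.000
```

```bash
cat >> h.py <<'E'
def tilt(yaw,vx,vy): return RF*R.from_rotvec([vx,vy,0])*R.from_euler('z',yaw)*Rlean(0,0)
E
python3 - <<'E'
from h import *
jog(Rlean(Y,.1),[.48,-.01,.40]); jog(Rlean(.45,0),[.5,-.37,.44])
E
```

```text
jog [-0.005  0.273  0.003] [ -44.2    0.4 -195.3]
jog [-0.07   0.368 -0.342] [ -42.  -359.9 -236.9]
```

{"name": "jog_arm", "arguments": {
  "motion": [
    [0,0.07,0,-11,0,-50,0],
    [0,0.14,0,-22,0,-100,0],
    [0,0.2,0,-33,0,-150,0],
    [0,0.27,0,-44,0,-195,0],
    [-0.01,0.28,-0.06,-44,-60,-202,0],
    [-0.02,0.3,-0.12,-44,-120,-210,0],
    [-0.04,0.32,-0.18,-44,-180,-217,0],
    [-0.05,0.34,-0.24,-43,-240,-225,0],
    [-0.06,0.36,-0.3,-42,-300,-230,0],
    [-0.07,0.368,-0.342,-42,-360,-237,0]
  ]
}}

```text
t: 7.6
eef_pos: [0.4418, -0.3079, 0.45]
tool_rot: [0.016, -0.224, 0.974, -0.016]
contact_force: [-0.0, -0.0, -0.2]
gripper_width: 0.001
grasp_force: 0.0
```

Run:
```python
from h import *
print(np.round(obs()[0]['q'],2),obs()[1])
jog(tilt(0,-.6,-.2),F(-.03,0,.28))
```

```text
[-1.25 -0.34  1.45  1.64  0.35  1.5   2.22] [ 0.44183998 -0.30792635  0.45001921]
jog [ 0.594 -0.063  0.333] [-180.7  236.9  165.2]
```

{"name": "jog_arm", "arguments": {
  "motion": [
    [0.08,-0.01,0.05,-26,34,15,0],
    [0.17,-0.02,0.1,-52,68,35,0],
    [0.25,-0.03,0.14,-78,102,55,0],
    [0.34,-0.035,0.19,-104,136,80,0],
    [0.42,-0.045,0.24,-130,170,110,0],
    [0.5,-0.055,0.29,-156,204,140,0],
    [0.594,-0.063,0.333,-181,237,165,0],
    [0.594,-0.063,0.333,-181,237,165,0],
    [0.594,-0.063,0.333,-181,237,165,0]
  ]
}}

```text
t: 8.72
eef_pos: [0.5082, -0.0183, 0.2789]
tool_rot: [0.112, -0.048, 0.949, -0.29]
contact_force: [0.9, -1.3, -0.2]
gripper_width: -0.002
grasp_force: 0.0
```

Run:
```python
from h import *
print(np.round(obs()[0]['q'],2),obs()[1])
jog(tilt(0,-.55,-.2),F(0,0,.22));jog(tilt(0,-.55,-.4),F(.03,0,.15))
```

```text
[-1.    0.14  0.57  2.1   0.66  1.05  0.86] [ 0.50818653 -0.01826511  0.27888871]
jog [-0.051 -0.001  0.006] [-17.3  33.4  53.7]
jog [-0.045 -0.19   0.064] [-33.8  74.4 115.7]
```

```bash
cat > p6.py <<'E'
from p4 import *
np.set_printoptions(precision=2,suppress=True)
q=np.array([-1.,.14,.57,2.1,.66,1.05,.86])
def st(name,X,Rt):
    global q
    q,k=go(q,X,Rt);x,r=fk(q,p,s);print(name,k,q,'err',1000*(Ax('z',-Y).apply(x-X)),'%.3f'%np.linalg.norm((Rt*r.inv()).as_rotvec()))
import sys
r0,kk,l2=map(float,sys.argv[1:])
st('E1',F(0,0,.22),tilt(0,r0,-.2));st('E2',F(.03,0,.15),tilt(0,r0,-.4))
for rr,l in((r0,-.5),(r0,l2),(r0*.8,l2),(r0*.6,l2),(r0*.4,l2),(r0*.2,l2),(0,l2)): st('r%.2f'%rr,CX(kk,.66),tilt(0,rr,l))
st('c',CX(.01,.66),tilt(0,0,-.66));st('p',CX(-.005,.66),tilt(0,0,-.66))
E
for a in "-.55 .03 -.68" "-.55 .02 -.74" "-.7 .03 -.68"; do echo $a; timeout 100 python3 p6.py $a;done
```

```text
-.55 .03 -.68
E1 2 [-0.92  0.25  0.59  2.09  0.61  0.83  0.9 ] err [-0.  0. -0.] 0.000
E2 2 [-1.02  0.39  0.7   2.22  0.89  0.49  0.51] err [0. 0. 0.] 0.000
r-0.55 2 [-1.15  0.62  0.87  2.24  1.07  0.22  0.19] err [0. 0. 0.] 0.000
r-0.55 2 [-1.13  0.61  0.8   2.34  1.95  0.31 -0.76] err [3.16 5.4  3.36] 0.034
r-0.44 1 [-0.9   0.49  0.61  2.39  2.29  0.38 -0.99] err [0. 0. 0.] 0.000
r-0.33 1 [-0.7   0.41  0.48  2.41  2.51  0.35 -1.11] err [0. 0. 0.] 0.000
r-0.22 1 [-0.46  0.36  0.3   2.41  2.76  0.32 -1.27] err [0. 0. 0.] 0.000
r-0.11 1 [-0.15  0.33  0.07  2.41  3.05  0.29 -1.47] err [0. 0. 0.] 0.000
r0.00 1 [ 0.19  0.34 -0.21  2.4   3.36  0.27 -1.68] err [ 0.  0. -0.] 0.000
c 1 [ 0.16  0.38 -0.18  2.37  3.34  0.26 -1.66] err [-0. -0.  0.] 0.000
p 1 [ 0.14  0.42 -0.17  2.35  3.32  0.28 -1.65] err [-0. -0.  0.] 0.000
-.55 .02 -.74
E1 2 [-0.92  0.25  0.59  2.09  0.61  0.83  0.9 ] err [-0.  0. -0.] 0.000
E2 2 [-1.02  0.39  0.7   2.22  0.89  0.49  0.51] err [0. 0. 0.] 0.000
r-0.55 2 [-1.15  0.65  0.87  2.23  1.06  0.2   0.18] err [0. 0. 0.] 0.000
r-0.55 2 [-1.12  0.63  0.79  2.32  1.95  0
[... 676 characters left out ...]
6   0.35] err [0. 0. 0.] 0.000
r-0.70 2 [-1.15  0.67  0.78  2.21  1.19  0.4   0.02] err [0. 0. 0.] 0.000
r-0.70 2 [-1.32  0.83  0.95  2.33  1.88  0.29 -0.84] err [0.06 0.16 0.09] 0.001
r-0.56 1 [-1.15  0.64  0.83  2.37  2.16  0.34 -0.98] err [0. 0. 0.] 0.000
r-0.42 1 [-0.93  0.5   0.67  2.39  2.4   0.35 -1.1 ] err [0. 0. 0.] 0.000
r-0.28 1 [-0.65  0.39  0.46  2.41  2.68  0.32 -1.25] err [0. 0. 0.] 0.000
r-0.14 1 [-0.28  0.34  0.18  2.41  3.02  0.29 -1.46] err [0. 0. 0.] 0.000
r0.00 1 [ 0.15  0.33 -0.16  2.4   3.41  0.27 -1.73] err [ 0.  0. -0.] 0.000
c 1 [ 0.12  0.38 -0.14  2.37  3.39  0.26 -1.72] err [-0. -0.  0.] 0.000
p 1 [ 0.1   0.42 -0.13  2.35  3.38  0.28 -1.7 ] err [-0. -0.  0.] 0.000
```

Run:
```python
from h import *
np.set_printoptions(precision=0,suppress=True)
C=lambda k,l:F(.0775-k*np.sin(l),.001,.076+k*np.cos(l))
pts=np.array([[78,0,-143]]+[[a,b,-73] for a in(-42,42) for b in(-42,42)])/1000
f=lambda X:1000*RF.inv().apply(X-REC)
for X,T in((F(.03,0,.15),tilt(0,-.65,-.4)),(C(.03,.66),tilt(0,-.65,-.68)),(C(.03,.66),tilt(0,0,-.68))): print(f(X+T.apply(pts)))
jog(tilt(0,-.65,-.2),F(0,0,.22));jog(tilt(0,-.65,-.4),F(.03,0,.15));jog(tilt(0,-.65,-.54),C(.03,.66));jog(tilt(0,-.65,-.68),C(.03,.66))
```

```text
[[-94.  75. 225.]
 [ 37.  15. 243.]
 [ 48.  82. 193.]
 [-40.   4. 212.]
 [-30.  71. 163.]]
[[-86.  65. 138.]
 [ 41.  17. 191.]
 [ 58.  84. 144.]
 [-25.  -1. 142.]
 [ -8.  67.  95.]]
[[-91.   1. 162.]
 [ 46. -41. 183.]
 [ 46.  43. 183.]
 [-19. -41. 130.]
 [-19.  43. 130.]]
jog [ 0. -0. -0.] [-17.  33.  54.]
jog [ 0. -0.  0.] [-34.  74. 116.]
jog [ 0. -0.  0.] [-53. 105. 161.]
jog [ 0. -0.  0.] [-53. 105. 161.]
```

```bash
cat > p7.py <<'E'
from p4 import *
np.set_printoptions(precision=2,suppress=True)
q00=np.array([-1.,.14,.57,2.1,.66,1.05,.86])
pts=np.array([[78,0,-125]]+[[a,b,-73] for a in(-42,42) for b in(-42,42)])/1000
def run(a):
    r0,kk,l2=a;q=q00;out=[];mz=9
    seq=[(F(0,0,.22),tilt(0,r0,-.2)),(F(.03,0,.15),tilt(0,r0,-.4))]
    seq+=[(CX(kk,.66),tilt(0,rr,l)) for rr,l in((r0,-.5),(r0,-l2),(r0*.8,-l2),(r0*.6,-l2),(r0*.4,-l2),(r0*.2,-l2),(0,-l2))]
    seq+=[(CX(.01,.66),tilt(0,0,-.66)),(CX(-.005,.66),tilt(0,0,-.66))]
    es=[]
    for X,Rt in seq:
        q,k=go(q,X,Rt);x,r=fk(q,p,s);es.append(1000*np.linalg.norm(x-X)+100*np.linalg.norm((Rt*r.inv()).as_rotvec()));mz=min(mz,(x+r.apply(pts))[:,2].min())
    return a,mz,es,q
if __name__=='__main__':
    A=[(r,k,l) for r in(-.45,-.55,-.65) for k in(.03,.04,.05,.06) for l in(.64,.70,.76)]
    with Pool() as po: res=po.map(run,A)
    for a,mz,es,q in sorted(res,key=lambda t:-t[1]):
        if es[-1]<.5: print(a,'%.3f'%mz,np.round(es,1),q)
E
OMP_NUM_THREADS=1 timeout 300 python3 p7.py
```

```text
(-0.55, 0.04, 0.7) 0.104 [ 0.   0.   0.  12.5  0.   0.   0.   0.   0.   0.   0. ] [ 0.09  0.42 -0.11  2.35  3.4   0.28 -1.73]
(-0.65, 0.05, 0.7) 0.104 [0.  0.  0.  2.4 0.  0.  1.9 2.4 0.  0.  0. ] [ 0.09  0.42 -0.11  2.35  3.39  0.28 -1.72]
(-0.55, 0.03, 0.7) 0.104 [ 0.   0.   0.  13.8  0.   0.   0.   0.   0.   0.   0. ] [ 0.1   0.42 -0.12  2.35  3.38  0.28 -1.71]
(-0.45, 0.05, 0.76) 0.104 [ 0.   0.   0.  25.   8.9 11.5 12.5 11.4  8.   0.   0. ] [ 0.75  0.61 -0.91  2.34  2.33  0.41 -0.49]
(-0.55, 0.06, 0.76) 0.104 [ 0.   0.   0.  18.4  8.9 13.2 15.5 15.  10.8  0.   0. ] [ 0.8   0.65 -0.98  2.34  2.26  0.46 -0.4 ]
(-0.55, 0.05, 0.7) 0.104 [ 0.   0.   0.  11.5  0.   0.   2.4  2.1  0.   0.   0. ] [ 0.12  0.42 -0.14  2.35  3.36  0.28 -1.68]
(-0.45, 0.04, 0.7) 0.104 [ 0.   0.   0.2 17.   0.   0.   0.   0.   0.   0.   0. ] [ 0.13  0.42 -0.15  2.35  3.34  0.28 -1.66]
(-0.65, 0.06, 0.76) 0.104 [ 0.   0.   0.   9.9  4.3 11.  15.  15.9 12.6  0.   0. ] [ 0.61  0.53 -0.74  2.35  2.52  0.34 -0.74]
(-0.45, 0.03, 0.7) 0.104 [ 0.   0.   0.2 15.2  0.   0.   0.   0.   0.   0.   0. ] [ 0.14  0.42 -0.17
[... 2638 characters left out ...]
[ 0.   0.   0.  13.6  0.   4.4  8.9 10.   6.5  0.   0. ] [ 0.2   0.43 -0.25  2.35  3.22  0.27 -1.53]
(-0.65, 0.04, 0.7) 0.103 [0.  0.  0.  3.7 0.  0.  0.  0.  0.  0.  0. ] [ 0.06  0.42 -0.07  2.35  3.44  0.29 -1.78]
(-0.55, 0.03, 0.76) 0.102 [ 0.   0.   0.  22.7  0.   2.9  5.8  5.8  2.4  0.   0. ] [ 0.13  0.42 -0.16  2.35  3.34  0.28 -1.66]
(-0.65, 0.03, 0.64) 0.099 [0.  0.  0.  5.3 0.  0.  0.  0.  0.  0.  0. ] [ 0.22  0.43 -0.26  2.35  3.2   0.27 -1.5 ]
(-0.65, 0.03, 0.76) 0.095 [ 0.   0.   0.  14.7  0.   0.6  5.3  6.1  2.2  0.   0. ] [ 0.05  0.42 -0.07  2.35  3.45  0.29 -1.78]
(-0.65, 0.03, 0.7) 0.095 [0.  0.  0.  4.3 0.  0.  0.  0.  0.  0.  0. ] [ 0.07  0.42 -0.08  2.35  3.43  0.29 -1.76]
```

```bash
cat >> h.py <<'E'
CX=lambda k,l:F(.0775-k*np.sin(l),.001,.076+k*np.cos(l))
E
python3 - <<'E'
from h import *
for r,l,X in((-.55,-.2,F(0,0,.22)),(-.55,-.4,F(.03,0,.15)),(-.55,-.5,CX(.06,.66)),(-.55,-.64,CX(.06,.66))): jog(tilt(0,r,l),X)
E
```

```text
jog [-0.051 -0.001  0.006] [-17.3  33.4  53.7]
jog [-0.045 -0.19   0.064] [-33.8  74.4 115.7]
jog [-0.04  -0.284  0.093] [-39.4  90.8 138.6]
jog [-0.032 -0.416  0.133] [-39.4  90.8 138.6]
```

{"name": "jog_arm", "arguments": {
  "motion": [
    [-0.03,0,0,-9,17,27,0],
    [-0.05,0,0,-17,33,54,0],
    [-0.05,-0.1,0.03,-26,54,85,0],
    [-0.045,-0.19,0.064,-34,74,116,0],
    [-0.04,-0.284,0.093,-39,91,138,0],
    [-0.036,-0.35,0.113,-39,91,138,0],
    [-0.032,-0.416,0.133,-39,91,138,0],
    [-0.032,-0.416,0.133,-39,91,138,0],
    [-0.032,-0.416,0.133,-39,91,138,0]
  ]
}}

```text
t: 9.85
eef_pos: [0.5767, -0.0124, 0.1242]
tool_rot: [0.324, -0.045, 0.911, -0.251]
contact_force: [0.3, 0.3, -0.5]
gripper_width: 0.0
grasp_force: 0.0
```

Run:
```python
from h import *
o,p,r=obs();print(np.round(o['q'],2),p,CX(.06,.66),o['contact_force'])
for a in(-.4,-.25,-.1,0): jog(tilt(0,a,-.66),CX(.06,.66))
jog(tilt(0,0,-.66),CX(.025,.66))
```

```text
[-1.13  0.58  0.81  2.39  1.86  0.34 -0.63] [ 0.5766932  -0.01241058  0.12417448] [ 0.57740351 -0.01189082  0.12339953] [ 0.29951056  0.29401193 -0.51104494]
jog [-0.139 -0.011  0.049] [-0.2  0.9  0.7]
jog [-0.279 -0.006  0.095] [-0.2  0.9  0.7]
jog [-0.418 -0.003  0.142] [-0.2  0.9  0.7]
jog [-0.511 -0.003  0.173] [-0.2  0.9  0.7]
jog [-0.511 -0.003  0.173] [-1.8 17.9 31.3]
```

Works as predicted. I'll unroll, then stop 25 mm from the roller's centre.

{"name": "jog_arm", "arguments": {
  "motion": [
    [-0.07,-0.005,0.025,0,1,1,0],
    [-0.14,-0.01,0.05,0,1,1,0],
    [-0.21,-0.007,0.072,0,1,1,0],
    [-0.28,-0.006,0.095,0,1,1,0],
    [-0.35,-0.005,0.12,0,1,1,0],
    [-0.42,-0.003,0.142,0,1,1,0],
    [-0.511,-0.003,0.173,0,1,1,0],
    [-0.511,-0.003,0.173,0,1,1,0],
    [-0.511,-0.003,0.173,-1,9,16,0],
    [-0.511,-0.003,0.173,-1.8,17.9,31.3,0]
  ]
}}

```text
t: 11.1
eef_pos: [0.6008, -0.0121, 0.0969]
tool_rot: [0.326, -0.047, 0.944, 0.014]
contact_force: [0.9, -0.2, 0.8]
gripper_width: -0.001
grasp_force: 0.0
```

{"name": "jog_arm", "arguments": {
  "motion": [
    [0,0,0,0,0,0,0],
    [0,0,0,0,0,0,0]
  ]
}}

```text
t: 11.35
eef_pos: [0.5989, -0.0098, 0.0959]
tool_rot: [0.324, -0.048, 0.945, 0.015]
contact_force: [-0.2, 0.2, 0.2]
gripper_width: 0.0
grasp_force: 0.0
```

Run:
```python
from h import *
np.set_printoptions(precision=4,suppress=True)
o,p,r=obs();print(np.round(o['q'],2),p,o['contact_force'],r.apply([0,0,1])@o['contact_force'])
jog(tilt(0,0,-.66),CX(.025,.66));jog(tilt(0,0,-.66),CX(.01,.66))
c=cam('wrist');save(c,'w3.png')
C=CX(0,0);print(proj(c,[C,p]))
im=c['pixels'].astype(int);rr,g,b=im[...,0],im[...,1],im[...,2]
m=(b>rr+50)&(b>g+15);m[:,:200]=0;m[:,450:]=0;n,_,st,ce=cv2.connectedComponentsWithStats(m.astype(np.uint8))
for i in range(1,n):
  if st[i,4]>20: print(st[i],ce[i],at_z(c,ce[i],.076))
```

```text
[ 0.06  0.4  -0.16  2.33  2.95  0.25 -1.34] [ 0.5989 -0.0098  0.0959] [-0.153   0.1517  0.2482] -0.28029901064785345
jog [-0.002  0.001  0.001] [0.2 0.1 0. ]
jog [-0.002  0.001  0.001] [ 0.2  0.1 15. ]
[[321.0501 235.3596]
 [320.6514 254.7107]]
[315 226  14  17 221] [321.5973 233.5973] [ 0.6116 -0.0081  0.076 ]
```

View pics/w3.png

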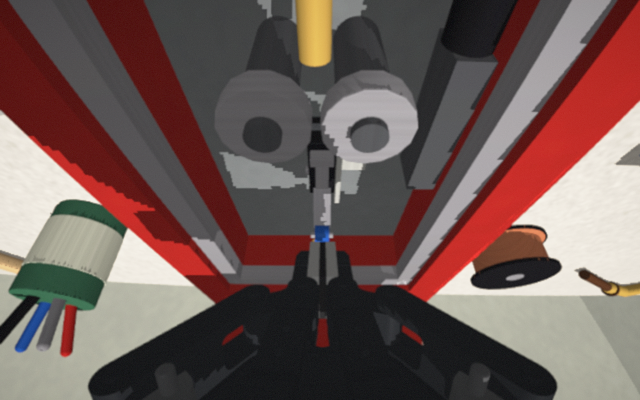

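The blue roller at (322,234) sits right at the fingertips, in line with them. Now advancing gently by touch.

{"name": "jog_arm", "arguments": {
  "motion": [
    [0,0,0,0,0,5,0],
    [0,0,0,0,0,9,0],
    [0,0,0,0,0,12,0],
    [0,0,0,0,0,12,0],
    [0,0,0,0,0,12,0]
  ]
}}

```text
t: 12.02
eef_pos: [0.6057, -0.008, 0.0853]
tool_rot: [0.323, -0.049, 0.945, 0.016]
contact_force: [-0.1, -0.0, 1.3]
gripper_width: -0.003
grasp_force: 0.0
```

{"name": "jog_arm", "arguments": {
  "motion": [
    [0,0,0,0,0,1,0],
    [0,0,0,0,0,2,0],
    [0,0,0,0,0,2,0]
  ]
}}

```text
t: 12.4
eef_pos: [0.607, -0.008, 0.0838]
tool_rot: [0.323, -0.049, 0.945, 0.016]
contact_force: [-0.0, 0.5, 0.5]
gripper_width: -0.001
grasp_force: 0.0
```

{"name": "jog_arm", "arguments": {
  "motion": [
    [0,0,0,0,0,1,0],
    [0,0,0,0,0,2,0],
    [0,0,0,0,0,2,0]
  ]
}}

```text
t: 12.78
eef_pos: [0.6083, -0.0078, 0.0822]
tool_rot: [0.323, -0.049, 0.945, 0.016]
contact_force: [0.5, 0.2, 0.3]
gripper_width: -0.003
grasp_force: 0.0
```

{"name": "jog_arm", "arguments": {
  "motion": [
    [0,0,0,0,0,1,0],
    [0,0,0,0,0,2,0],
    [0,0,0,0,0,2,0]
  ]
}}

```text
t: 13.15
eef_pos: [0.6095, -0.0077, 0.0806]
tool_rot: [0.323, -0.049, 0.945, 0.016]
contact_force: [1.2, -0.3, -0.6]
gripper_width: -0.003
grasp_force: 0.0
```

{"name": "jog_arm", "arguments": {
  "motion": [
    [0,0,0,0,0,1,0],
    [0,0,0,0,0,2,0],
    [0,0,0,0,0,2,0]
  ]
}}

```text
t: 13.52
eef_pos: [0.6108, -0.0075, 0.0791]
tool_rot: [0.323, -0.049, 0.945, 0.016]
contact_force: [0.9, -1.4, 1.0]
gripper_width: -0.005
grasp_force: 0.3
```

{"name": "jog_arm", "arguments": {
  "motion": [
    [0,0,0,0,0,1,0],
    [0,0,0,0,0,2,0],
    [0,0,0,0,0,2,0]
  ]
}}

```text
t: 13.9
eef_pos: [0.6121, -0.0075, 0.0775]
tool_rot: [0.323, -0.049, 0.945, 0.016]
contact_force: [0.5, -0.0, 0.2]
gripper_width: 0.003
grasp_force: 0.4
```

```bash
cat > fz.py <<'E'
from h import *
def blob():
    c=cam('wrist');im=c['pixels'].astype(int);rr,g,b=im[...,0],im[...,1],im[...,2]
    m=(b>rr+50)&(b>g+15);m[:,:250]=0;m[:,400:]=0;m[:200]=0;m[300:]=0
    ys,xs=np.nonzero(m);return len(xs),(np.round(xs.mean(),1),np.round(ys.mean(),1),ys.min(),ys.max()) if len(xs) else None
a=[]
for i in range(6):
    o,p,r=obs();a.append(r.inv().apply(o['contact_force']));B=blob()
print('tool force',np.round(np.mean(a,0),2),np.round(np.std(a,0),2),B,np.round(p,4)); print('feeder x,y,z mm',np.round(1000*RF.inv().apply(p-REC),1))
E
python3 fz.py
```

```text
tool force [-0.49  0.2  -0.72] [0.69 0.24 0.54] (26, (np.float64(319.5), np.float64(240.5), np.int64(240), np.int64(241))) [ 0.612  -0.0074  0.0776]
feeder x,y,z mm [75.6  1.9 77.6]
```

{"name": "jog_arm", "arguments": {
  "motion": [
    [0,0,0,0,0,1,0],
    [0,0,0,0,0,1.5,0]
  ]
}}

```text
t: 14.45
eef_pos: [0.613, -0.0073, 0.0763]
tool_rot: [0.323, -0.049, 0.945, 0.016]
contact_force: [1.4, 0.1, 1.0]
gripper_width: -0.001
grasp_force: 0.4
```

```bash
python3 fz.py
```

```text
tool force [-1.11  0.19 -0.78] [0.36 0.23 0.46] (28, (np.float64(319.5), np.float64(240.5), np.int64(240), np.int64(241))) [ 0.6129 -0.0073  0.0763]
feeder x,y,z mm [76.5  2.  76.3]
```

{"name": "jog_arm", "arguments": {
  "motion": [
    [0,0,0,0,0,1,0],
    [0,0,0,0,0,1,0]
  ]
}}

```text
t: 15.0
eef_pos: [0.6135, -0.0073, 0.0755]
tool_rot: [0.323, -0.049, 0.945, 0.016]
contact_force: [0.7, -0.3, 1.2]
gripper_width: -0.001
grasp_force: 0.5
```

```bash
python3 fz.py
```

```text
tool force [-0.97 -0.16 -1.14] [0.44 0.55 0.52] (40, (np.float64(319.6), np.float64(240.1), np.int64(239), np.int64(241))) [ 0.6134 -0.0073  0.0755]
feeder x,y,z mm [77.   1.9 75.5]
```

{"name": "jog_arm", "arguments": {
  "motion": [
    [0,0,0,0,0,1,0],
    [0,0,0,0,0,1,0]
  ]
}}

```text
t: 15.55
eef_pos: [0.614, -0.0072, 0.0747]
tool_rot: [0.323, -0.049, 0.945, 0.016]
contact_force: [-1.8, 1.0, 3.6]
gripper_width: -0.002
grasp_force: 1.7
```

```bash
python3 fz.py
```

```text
tool force [-0.71  0.25 -3.42] [0.45 0.59 0.54] (41, (np.float64(319.7), np.float64(240.0), np.int64(239), np.int64(241))) [ 0.614  -0.0072  0.0747]
feeder x,y,z mm [77.6  1.9 74.7]
```

{"name": "jog_arm", "arguments": {
  "motion": [
    [0,0,0,0,0,0.7,0],
    [0,0,0,0,0,1.4,0],
    [0,0,0,0,0,2,0],
    [0,0,0,0,0,2,0],
    [0,0,0,0,0,2,0]
  ]
}}

```text
t: 16.48
eef_pos: [0.6151, -0.0071, 0.073]
tool_rot: [0.323, -0.049, 0.945, 0.016]
contact_force: [-1.8, 0.0, 3.5]
gripper_width: -0.006
grasp_force: 2.3
```

```bash
python3 fz.py
```

```text
tool force [-0.39  0.01 -4.43] [0.41 0.36 0.35] (44, (np.float64(319.5), np.float64(240.0), np.int64(239), np.int64(241))) [ 0.6151 -0.0071  0.073 ]
feeder x,y,z mm [78.7  2.  73. ]
```

{"name": "jog_arm", "arguments": {
  "motion": [
    [0,0,0,0,0,0.2,0],
    [0,0,0,0,0,0.3,0],
    [0,0,0,0,0,0.3,0],
    [0,0,0,0,0,0.3,0],
    [0,0,0,0,0,0.3,0],
    [0,0,0,0,0,0.3,0],
    [0,0,0,0,0,0.3,0],
    [0,0,0,0,0,0.3,0]
  ]
}}

```text
t: 17.77
eef_pos: [0.6153, -0.0071, 0.0728]
tool_rot: [0.323, -0.049, 0.945, 0.016]
contact_force: [-4.4, 0.0, 3.9]
gripper_width: 0.0
grasp_force: 2.3
```

```bash
python3 fz.py
```

```text
tool force [ 0.53  0.04 -4.93] [0.57 0.31 0.5 ] (44, (np.float64(319.5), np.float64(240.0), np.int64(239), np.int64(241))) [ 0.6154 -0.0071  0.0728]
feeder x,y,z mm [79.   2.  72.8]
```

{"name": "jog_arm", "arguments": {
  "motion": [
    [0,0,0,0,0,-4,0],
    [0,0,0,0,0,-12,0],
    [0,0,0,0,0,-25,0],
    [0,0,0,0,0,-25,0],
    [0,0,0,0,0,-25,0]
  ]
}}

```text
t: 18.7
eef_pos: [0.6004, -0.0086, 0.0931]
tool_rot: [0.324, -0.049, 0.945, 0.016]
contact_force: [0.3, 0.0, -0.1]
gripper_width: -0.0
grasp_force: 0.0
```

```bash
python3 fz.py
cat > p8.py <<'E'
from p4 import *
from h import obs
np.set_printoptions(precision=2,suppress=True)
import sys
q0=np.array(obs()[0]['q'])
pts=np.array([[a,b,-z] for a in(-42,42) for b in(-42,42) for z in(73,120,170)])/1000
def rn(seq,v=1):
    q=q0.copy()
    for X,Rt in seq:
        q,k=go(q,X,Rt);x,r=fk(q,p,s);print(k,np.round(X,3),q,'err %.1f %.3f'%(1000*np.linalg.norm(X-x),np.linalg.norm((Rt*r.inv()).as_rotvec())))
    return q
C=np.array([.505,-.317,0]);yc=np.radians(21)
for roll in(0,-.4):
  print('roll',roll)
  rn([(CX(.05,.6),tilt(0,roll,-.6)),(F(.03,.0,.15),tilt(0,roll,-.4)),(F(-.01,0,.21),tilt(0,roll/2,-.2)),(F(-.03,0,.30),tilt(0,0,-.15)),(C+[0,0,.2],lean(yc,.2)),(C+[-.004,0,.024],lean(yc,.2)),(C+[-.004,0,.18],lean(yc,.2)),(F(-.10,0,.17),lean(Y,.2)),(F(0,0,.14),lean(Y,.2)),(F(0,0,.119),lean(Y,.2))])
E
timeout 100 python3 p8.py
```

```text
tool force [-0.17  0.16  0.11] [0.6  0.32 0.42] (158, (np.float64(319.7), np.float64(235.2), np.int64(230), np.int64(241))) [ 0.6002 -0.0086  0.0924]
feeder x,y,z mm [63.8  2.  92.4]
roll 0
2 [ 0.59 -0.01  0.12] [ 0.48  0.32 -0.56  2.4   2.74  0.17 -1.05] err 5.3 0.035
2 [ 0.57 -0.01  0.15] [ 0.66  0.31 -0.8   2.37  1.78  0.17 -0.11] err 28.7 0.179
3 [ 0.53 -0.02  0.21] [ 1.14  0.42 -1.41  2.12  0.6   0.79  1.08] err 8.9 0.036
2 [ 0.51 -0.02  0.3 ] [ 1.31  0.1  -1.41  1.99  0.1   0.99  1.54] err 0.0 0.000
7 [ 0.51 -0.32  0.2 ] [ 1.45  0.56 -1.16  1.89  0.46  0.91  2.06] err 0.0 0.000
4 [ 0.5  -0.32  0.02] [ 1.25  0.75 -0.88  1.99  0.7   0.62  1.91] err 0.0 0.000
4 [ 0.5  -0.32  0.18] [ 1.44  0.57 -1.14  1.92  0.48  0.88  2.05] err 0.0 0.000
6 [ 0.44 -0.03  0.17] [ 1.34  0.11 -1.4   2.31  0.14  0.62  1.53] err 0.0 0.000
3 [ 0.54 -0.02  0.14] [ 0.81  0.39 -1.    2.13  0.54  0.65  1.15] err 0.0 0.000
1 [ 0.54 -0.02  0.12] [ 0.76  0.42 -0.95  2.15  0.59  0.61  1.1 ] err 0.0 0.000
roll -0.4
3 [ 0.59 -0.01  0.12] [-1.04  0.45  0.81  2.36  2.05  0.19 -0.71] err 0.0 0.000
2 [ 0.57 -0.01  0.15] [-0.89  0.32  0.63  2.31  1.18  0.28  0.25] err 16.9 0.100
3 [ 0.53 -0.02  0.21] [-0.43  0.13  0.27  2.11  0.25  0.72  1.35] err 0.0 0.000
2 [ 0.51 -0.02  0.3 ] [-0.32  0.02  0.3   1.99 -0.04  0.98  1.67] err 0.0 0.000
7 [ 0.51 -0.32  0.2 ] [ 0.19  0.33  0.46  1.89 -0.42  0.9   2.82] err 0.0 0.000
4 [ 0.5  -0.32  0.02] [ 0.44  0.55  0.17  1.99 -0.51  0.56  2.96] err 0.0 0.000
4 [ 0.5  -0.32  0.18] [ 0.34  0.33  0.28  1.91 -0.36  0.84  2.78] err 0.0 0.000
6 [ 0.44 -0.03  0.17] [-0.14  0.02  0.15  2.31 -0.07  0.61  1.74] err 0.0 0.000
3 [ 0.54 -0.02  0.14] [-0.15  0.24  0.13  2.13 -0.12  0.58  1.75] err 0.0 0.000
1 [ 0.54 -0.02  0.12] [-0.14  0.27  0.12  2.14 -0.13  0.53  1.76] err 0.0 0.000
```

```bash
sed -i 's/for roll in(0,-.4)/for roll in(.25,.4)/; s/(CX(.05,.6),tilt(0,roll,-.6)),/(CX(.06,.66),tilt(0,roll*.5,-.66)),(CX(.06,.66),tilt(0,roll,-.62)),(F(.04,0,.14),tilt(0,roll,-.5)),/' p8.py; timeout 100 python3 p8.py
```

```text
roll 0.25
2 [ 0.58 -0.01  0.12] [ 0.78  0.36 -0.75  2.42  3.57  0.17 -1.77] err 2.4 0.016
1 [ 0.58 -0.01  0.12] [ 0.9   0.42 -0.8   2.38  4.21  0.17 -2.35] err 6.3 0.049
2 [ 0.58 -0.01  0.14] [ 0.79  0.35 -0.7   2.37  4.51  0.17 -2.72] err 20.3 0.135
2 [ 0.57 -0.01  0.15] [ 0.73  0.32 -0.65  2.39  4.51  0.17 -2.76] err 33.5 0.219
3 [ 0.53 -0.02  0.21] [ 0.1   0.15 -0.05  2.44  4.51  0.17 -2.86] err 73.3 0.413
4 [ 0.51 -0.02  0.3 ] [-1.38  0.15  1.46  2.44  4.51  0.17 -2.96] err 109.8 0.569
6 [ 0.51 -0.32  0.2 ] [-0.82  0.52  1.18  2.35  4.51  0.17 -2.96] err 109.4 0.735
5 [ 0.5  -0.32  0.02] [ 0.58  0.53  0.    2.26  4.51  0.17 -2.04] err 37.5 0.273
4 [ 0.5  -0.32  0.18] [ 0.6   0.26 -0.03  2.36  4.51  0.17 -2.07] err 67.1 0.451
6 [ 0.44 -0.03  0.17] [-0.41  0.27  0.47  2.44  4.51  0.17 -2.86] err 117.2 0.294
2 [ 0.54 -0.02  0.14] [-0.63  0.28  0.64  2.43  4.51  0.17 -2.96] err 50.0 0.312
3 [ 0.54 -0.02  0.12] [-0.56  0.32  0.57  2.42  4.51  0.17 -2.96] err 45.1 0.285
roll 0.4
2 [ 0.58 -0.01  0.12] [ 0.93  0.43 -0.88  2.41  3.62  0.17 -1.77] err 5.0 0.033
2 [ 0.58 -0.01  0.12] [ 1.1 
[... 164 characters left out ...]
0.45 -0.89  2.39  4.51  0.17 -2.69] err 38.7 0.253
4 [ 0.53 -0.02  0.21] [ 0.54  0.18 -0.47  2.44  4.51  0.17 -2.84] err 74.9 0.423
4 [ 0.51 -0.02  0.3 ] [-1.05  0.1   1.08  2.44  4.51  0.17 -2.96] err 119.5 0.544
7 [ 0.51 -0.32  0.2 ] [-0.39  1.04  1.46  2.21  4.51  1.34 -2.47] err 87.8 0.405
3 [ 0.5  -0.32  0.02] [-0.37  1.4   1.46  2.09  4.51  1.51 -2.6 ] err 28.0 0.128
4 [ 0.5  -0.32  0.18] [-0.39  1.08  1.46  2.2   4.51  1.36 -2.47] err 81.8 0.374
7 [ 0.44 -0.03  0.17] [-0.99  0.98  1.46  2.44  4.51  1.16 -2.96] err 119.3 0.302
3 [ 0.54 -0.02  0.14] [-1.08  0.87  1.46  2.44  4.51  0.99 -2.96] err 52.0 0.344
3 [ 0.54 -0.02  0.12] [-1.05  0.95  1.46  2.43  4.51  1.07 -2.96] err 47.8 0.320
```

```bash
sed -i 's/for roll in(.25,.4)/for roll in(-.15,-.3,-.55)/; s/lean(yc,.2)/lean(yc,.15)/g; s/lean(Y,.2)/lean(Y,.15)/g' p8.py; timeout 100 python3 p8.py
```

```text
roll -0.15
2 [ 0.58 -0.01  0.12] [ 0.09  0.24 -0.17  2.43  2.97  0.2  -1.34] err 0.0 0.000
1 [ 0.58 -0.01  0.12] [-0.24  0.24  0.11  2.41  2.59  0.17 -1.03] err 0.7 0.005
1 [ 0.58 -0.01  0.14] [-0.07  0.23 -0.1   2.38  1.95  0.17 -0.39] err 13.3 0.089
2 [ 0.57 -0.01  0.15] [ 0.14  0.21 -0.33  2.3   1.01  0.25  0.57] err 13.4 0.091
3 [ 0.53 -0.02  0.21] [ 0.55  0.15 -0.69  2.1   0.24  0.73  1.39] err 0.0 0.000
2 [ 0.51 -0.02  0.3 ] [ 0.65  0.03 -0.69  1.99 -0.01  0.98  1.64] err 0.0 0.000
7 [ 0.51 -0.32  0.2 ] [ 0.96  0.35 -0.51  1.87  0.06  0.88  2.4 ] err 0.0 0.000
4 [ 0.5  -0.32  0.02] [ 0.88  0.59 -0.41  1.97  0.19  0.55  2.33] err 0.0 0.000
4 [ 0.5  -0.32  0.18] [ 0.97  0.37 -0.51  1.89  0.07  0.84  2.39] err 0.0 0.000
6 [ 0.44 -0.03  0.17] [ 0.63  0.06 -0.65  2.28  0.02  0.67  1.65] err 0.0 0.000
3 [ 0.54 -0.02  0.14] [ 0.49  0.31 -0.61  2.09  0.26  0.66  1.39] err 0.0 0.000
1 [ 0.54 -0.02  0.12] [ 0.46  0.34 -0.59  2.11  0.3   0.62  1.36] err 0.0 0.000
roll -0.3
2 [ 0.58 -0.01  0.12] [-0.21  0.25  0.08  2.43  2.74  0.22 -1.17] err 0.0 0.000
2 [ 0.58 -0.01  0.12] [-0.74  0.31  0
[... 1113 characters left out ...]
5] [-0.82  0.34  0.46  2.22  1.02  0.56  0.4 ] err 0.0 0.000
3 [ 0.53 -0.02  0.21] [-0.51  0.14  0.3   2.11  0.36  0.73  1.22] err 0.0 0.000
2 [ 0.51 -0.02  0.3 ] [-0.37  0.02  0.34  1.99 -0.04  0.98  1.67] err 0.0 0.000
7 [ 0.51 -0.32  0.2 ] [ 0.14  0.35  0.5   1.87 -0.37  0.92  2.77] err 0.0 0.000
4 [ 0.5  -0.32  0.02] [ 0.3   0.58  0.32  1.97 -0.55  0.61  2.96] err 0.0 0.000
4 [ 0.5  -0.32  0.18] [ 0.19  0.36  0.45  1.89 -0.37  0.88  2.78] err 0.0 0.000
6 [ 0.44 -0.03  0.17] [-0.35  0.05  0.36  2.28 -0.08  0.67  1.74] err 0.0 0.000
3 [ 0.54 -0.02  0.14] [-0.33  0.27  0.33  2.09 -0.19  0.65  1.81] err 0.0 0.000
1 [ 0.54 -0.02  0.12] [-0.32  0.31  0.32  2.11 -0.21  0.6   1.83] err 0.0 0.000
```

Run:
```python
from h import *
for r,l,X in((-.12,-.66,CX(.06,.66)),(-.25,-.62,CX(.06,.66)),(-.25,-.5,F(.04,0,.14)),(-.25,-.4,F(.03,0,.15)),(-.12,-.2,F(-.01,0,.21)),(0,-.15,F(-.03,0,.3))): jog(tilt(0,r,l),X)
```

```text
jog [ 0.111 -0.002 -0.037] [ -0.8  -1.  -38.6]
jog [ 0.233  0.036 -0.078] [ -0.8  -1.  -38.6]
jog [ 0.234  0.156 -0.079] [-10.4  -2.  -52.2]
jog [ 0.235  0.256 -0.079] [ -8.6  -2.  -66.2]
jog [ 0.114  0.458 -0.038] [ -13.7   -2.  -138.1]
jog [-0.001  0.509  0.001] [ -53.    -2.1 -221.5]
```

{"name": "jog_arm", "arguments": {
  "motion": [
    [0,0,0,-1,-1,-20,0],
    [0.111,0,-0.037,-1,-1,-38,0],
    [0.233,0.036,-0.078,-1,-1,-38,0],
    [0.234,0.1,-0.078,-6,-2,-45,0],
    [0.234,0.156,-0.079,-10,-2,-52,0],
    [0.235,0.256,-0.079,-9,-2,-66,0],
    [0.17,0.36,-0.058,-11,-2,-102,0],
    [0.114,0.458,-0.038,-14,-2,-138,0],
    [0.06,0.48,-0.02,-33,-2,-180,0],
    [0,0.509,0,-53,-2,-221,0]
  ]
}}

```text
t: 20.25
eef_pos: [0.5672, -0.0649, 0.2028]
tool_rot: [0.231, -0.021, 0.962, -0.144]
contact_force: [1.2, -0.5, 0.2]
gripper_width: 0.003
grasp_force: 0.0
```

Run:
```python
from h import *
o,p,r=obs();print(np.round(o['q'],2),p,o['contact_force'])
jog(Rlean(np.radians(21),.15),[.475,-.327,.22])
```

```text
[-0.49  0.16  0.32  2.23  0.77  0.44  0.78] [ 0.56721038 -0.06491814  0.20282872] [ 1.18233262 -0.46040035  0.21667113]
jog [-0.394  0.262 -0.286] [ 102.5 -258.4   13.8]
```

Run:
```python
from h import *
jog(tilt(0,0,-.15),F(-.04,0,.3))
```

```text
jog [-0.316  0.304 -0.033] [  15.2   12.3 -126. ]
```

{"name": "jog_arm", "arguments": {
  "motion": [
    [-0.06,0.06,0,4,3,-30,0],
    [-0.12,0.12,-0.01,7,6,-60,0],
    [-0.18,0.18,-0.02,10,9,-90,0],
    [-0.25,0.25,-0.03,15,12,-126,40],
    [-0.316,0.304,-0.033,15,12,-126,60],
    [-0.316,0.304,-0.033,15,12,-126,85],
    [-0.316,0.304,-0.033,15,12,-126,85]
  ]
}}

```text
t: 21.12
eef_pos: [0.4974, -0.022, 0.2993]
tool_rot: [0.077, -0.05, 0.996, 0.003]
contact_force: [-1.2, 0.1, -0.6]
gripper_width: 0.85
grasp_force: 0.0
```

Run:
```python
from h import *
o,p,r=obs();print(np.round(o['q'],2),p)
jog(Rlean(np.radians(21),.15),[.475,-.327,.22])
```

```text
[-0.33  0.02  0.25  2.   -0.01  0.97  1.6 ] [ 0.49742337 -0.02196365  0.29929302]
jog [-0.043  0.003 -0.264] [  64.1 -301.1   71.1]
```

{"name": "jog_arm", "arguments": {
  "motion": [
    [-0.01,0,-0.04,8,-45,0,85],
    [-0.015,0,-0.08,16,-90,0,85],
    [-0.02,0,-0.12,26,-135,10,85],
    [-0.03,0,-0.17,36,-180,25,85],
    [-0.035,0,-0.22,46,-230,45,85],
    [-0.043,0,-0.264,56,-270,60,85],
    [-0.043,0,-0.264,64,-301,71,85],
    [-0.043,0,-0.264,64,-301,71,85],
    [-0.043,0,-0.264,64,-301,71,85]
  ]
}}

```text
t: 22.25
eef_pos: [0.4759, -0.3254, 0.22]
tool_rot: [0.075, -0.182, 0.98, 0.015]
contact_force: [-0.6, -0.7, 0.6]
gripper_width: 0.993
grasp_force: 0.0
```

Run:
```python
from h import *
np.set_printoptions(precision=4,suppress=True)
o,p,r=obs();print(np.round(o['q'],2),p)
c=cam('wrist');save(c,'w4.png')
for d in bot.tip_of('cover',c)[:1]: print(d,at_z(c,d['xy'],0))
im=cv2.cvtColor(c['pixels'],cv2.COLOR_RGB2GRAY);hsv=cv2.cvtColor(c['pixels'],cv2.COLOR_RGB2HSV)
C=np.array([.504,-.317,.041]);rr=R.from_euler('z',np.radians(21))
print(proj(c,[C+rr.apply([a,b,-.041+z]) for a,b,z in((-.045,0,.047),(.045,0,.047),(.11,.06,.005),(.11,-.06,.005),(-.11,-.06,.005),(-.11,.06,.005))]))
```

```text
[ 0.16  0.31  0.49  1.9  -0.35  0.92  2.77] [ 0.4759 -0.3254  0.22  ]
{'xy': [325.2, 168.1], 'score': 0.93} [ 0.5024 -0.3098  0.    ]
[[319.2034 142.8668]
 [319.4829 215.682 ]
 [361.1675 240.2437]
 [278.4479 240.287 ]
 [265.4641  75.9317]
 [373.0497  75.9671]]
```

View pics/w4.png

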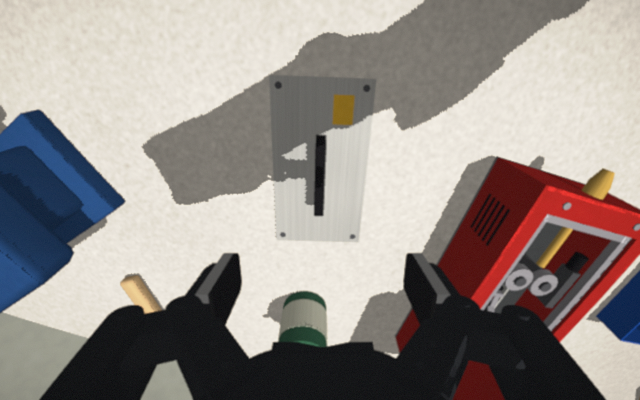

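The cover shows its corners at (271,76), (376,79), (358,241) and (276,240). The bar runs from (320,135) to (319,215).

Run:
```python
from h import *
np.set_printoptions(precision=4,suppress=True)
c=cam('wrist')
k=np.array([at_z(c,x,.005) for x in((276,240),(358,241),(376,79),(271,76))]);print(k,k.mean(0))
d=k[0]+k[1]-k[2]-k[3];yc=np.arctan2(d[1],d[0]);print(np.degrees(yc))
b=[at_z(c,x,.047) for x in((320,135),(319.5,215))];d=b[1]-b[0];print(b,np.degrees(np.arctan2(d[1],d[0])),np.linalg.norm(d),(b[0]+b[1])/2)
C=k.mean(0);C[:2]=(C[:2]*2+((b[0]+b[1])/2)[:2])/3
T=Rlean(yc,.15);G=np.array([C[0],C[1],.041]);tcp=G+T.apply([0,0,.017]);print(C,tcp)
jog(T,tcp-T.apply([0,0,.06]));jog(T,tcp)
```

```text
[[ 0.6304 -0.3365  0.005 ]
 [ 0.5892 -0.2246  0.005 ]
 [ 0.3822 -0.2957  0.005 ]
 [ 0.4217 -0.4065  0.005 ]] [ 0.5059 -0.3158  0.005 ]
18.742149850728936
[array([ 0.4546, -0.3351,  0.047 ]), array([ 0.5462, -0.3007,  0.047 ])] 20.56732204644252 0.09783215346705539 [ 0.5004 -0.3179  0.047 ]
[ 0.504  -0.3165  0.005 ] [ 0.5064 -0.3157  0.0242]
jog [0.007 0.005 0.042] [ -1.   -1.6 139.1]
jog [0.007 0.005 0.042] [ -0.6  -2.  199.1]
```

{"name": "jog_arm", "arguments": {
  "motion": [
    [0,0,0.025,-1,-2,50,85],
    [0,0,0.025,-1,-2,100,85],
    [0,0,0.025,-1,-2,150,85],
    [0,0,0.025,-1,-2,180,85],
    [0,0,0.025,-1,-2,195,85],
    [0,0,0.025,-1,-2,199,85],
    [0,0,0.025,-1,-2,199,60],
    [0,0,0.025,-1,-2,199,30],
    [0,0,0.025,-1,-2,199,10],
    [0,0,0.025,-1,-2,199,0]
  ],
  "grip_force": 80
}}

```text
t: 23.65
eef_pos: [0.5062, -0.3172, 0.0245]
tool_rot: [0.076, -0.17, 0.982, 0.015]
contact_force: [-2.7, 6.2, 5.0]
gripper_width: 0.137
grasp_force: 6.1
```

{"name": "jog_arm", "arguments": {
  "motion": [
    [0,0,0,0,0,0,0],
    [0,0,0,0,0,0,0],
    [0,0,0,0,0,0,0],
    [0,0,0,0,0,0,0]
  ]
}}

```text
t: 24.15
eef_pos: [0.5062, -0.3174, 0.0247]
tool_rot: [0.076, -0.169, 0.982, 0.015]
contact_force: [-2.0, 0.3, 6.9]
gripper_width: 0.125
grasp_force: 78.6
```

Run:
```python
from h import *
o,p,r=obs();print(np.round(o['q'],2),p,o['contact_force'],o['gripper_width']*85)
M=r.as_matrix();y=M[:,1];print('yaw',np.degrees(np.arctan2(-y[0],y[1])),y[2])
jog(r,p+[0,0,.12])
jog(Rlean(Y,.15),F(-.12,0,.0)+[0,0,.19])
```

```text
[ 0.31  0.61  0.28  1.97 -0.55  0.55  2.92] [ 0.50618321 -0.31735844  0.024687  ] [-1.95142988  0.3401399   6.86279109] 10.652541198642407
yaw 19.594911824035997 0.004447206213359135
jog [0. 0. 0.] [ -18.5    0.5 -118.6]
jog [0.041 0.004 0.237] [ -38.4  302.  -160. ]
```

{"name": "jog_arm", "arguments": {
  "motion": [
    [0,0,0,-1,0,-6,0],
    [0,0,0,-4,0,-25,0],
    [0,0,0,-8,0,-55,0],
    [0,0,0,-14,0,-90,0],
    [0,0,0,-20,0,-125,0],
    [0,0,0,-25,0,-160,0],
    [0,0,0,-25,0,-160,0]
  ]
}}

```text
t: 25.02
eef_pos: [0.5078, -0.3192, 0.1899]
tool_rot: [0.078, -0.17, 0.982, 0.013]
contact_force: [0.7, -0.9, -3.2]
gripper_width: 0.122
grasp_force: 78.2
```

Run:
```python
from h import *
o,p,r=obs();print(np.round(o['q'],2),p,o['contact_force'],o['grasp_force'])
jog(Rlean(Y,.15),F(-.09,0,.18))
```

```text
[ 0.18  0.37  0.44  1.88 -0.38  0.86  2.74] [ 0.50780793 -0.31917702  0.18987602] [ 0.65165376 -0.86328744 -3.18045327] 78.17797780036926
jog [0.037 0.009 0.238] [-39.3 296.4  16.3]
```

{"name": "jog_arm", "arguments": {
  "motion": [
    [0.003,0,0.02,-3,20,0,0],
    [0.008,0,0.06,-8,60,3,0],
    [0.014,0,0.1,-13,105,6,0],
    [0.02,0,0.14,-20,150,8,0],
    [0.026,0,0.18,-26,195,11,0],
    [0.032,0,0.21,-32,240,13,0],
    [0.037,0.009,0.238,-37,275,15,0],
    [0.037,0.009,0.238,-39,296,16,0],
    [0.037,0.009,0.238,-39,296,16,0],
    [0.037,0.009,0.238,-39,296,16,0]
  ]
}}

```text
t: 26.28
eef_pos: [0.4453, -0.0259, 0.1772]
tool_rot: [0.072, -0.05, 0.996, 0.005]
contact_force: [-0.4, -0.7, -3.5]
gripper_width: 0.123
grasp_force: 78.4
```

Run:
```python
from h import *
np.set_printoptions(precision=4,suppress=True)
o,p,r=obs();print(np.round(o['q'],2),1000*RF.inv().apply(p-REC),o['contact_force'],o['grasp_force'])
c=cam('wrist');save(c,'w5.png');t=cam('top');w2=cam('scene')
G=p+r.apply([0,0,-.017])-[0,0,.041]
print('expected cover corner px',proj(c,[G+RF.apply([a,b,.005]) for a,b in((.11,.06),(.11,-.06),(-.11,-.06),(-.11,.06))]))
for n,cc in(('top',t),('scene',w2)):
  for d in bot.tip_of('cover',cc)[:1]: print(n,d,1000*RF.inv().apply(at_z(cc,d['xy'],G[2])-REC),1000*RF.inv().apply(G-REC))
```

```text
[-0.45  0.09  0.4   2.25 -0.07  0.66  1.67] [-92.1601   0.3801 177.2494] [-0.4276 -0.686  -3.4649] 78.37166905403137
expected cover corner px [[396.2406 348.4205]
 [245.7186 349.0113]
 [188.8161  27.7011]
 [450.1283  27.2995]]
top {'xy': [337.4, 287.1], 'score': 0.63} [-94.4231   2.0753 153.0746] [-94.5914   0.3264 153.0746]
scene {'xy': [259.2, 245.2], 'score': 0.9} [-100.8873    8.1732  153.0746] [-94.5914   0.3264 153.0746]
```

View pics/w5.png

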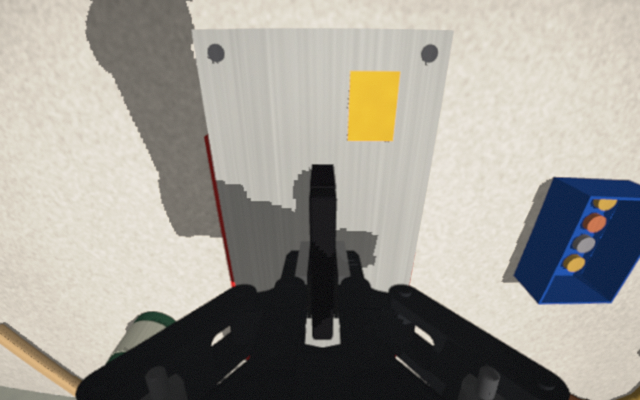

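Run:
```python
from h import *
T=Rlean(Y,.15)
for x,z in((-.09,.15),(-.04,.142),(.0007,.136),(.0007,.1215)): jog(T,F(x,-.001,z))
```

```text
jog [ 0.003 -0.006 -0.002] [ 2.2 -1.3 27.4]
jog [ 0.003 -0.006 -0.002] [-46.1  -1.3  42.5]
jog [ 0.003 -0.006 -0.002] [-85.6  -1.3  54.3]
jog [ 0.003 -0.006 -0.002] [-83.5  -1.3  68.7]
```

{"name": "jog_arm", "arguments": {
  "motion": [
    [0,0,0,1,-1,12,0],
    [0,0,0,-3,-1,27,0],
    [0,0,0,-20,-1.3,34,0],
    [0,0,0,-43,-1.3,42,0],
    [0,0,0,-65,-1.3,48,0],
    [0,0,0,-80,-1.3,53,0],
    [0,0,0,-85.6,-1.3,54,0],
    [0,0,0,-85.6,-1.3,54,0],
    [0,0,0,-85.6,-1.3,54,0]
  ]
}}

```text
t: 27.65
eef_pos: [0.5369, -0.0172, 0.1363]
tool_rot: [0.072, -0.05, 0.996, 0.005]
contact_force: [0.9, -1.2, -2.3]
gripper_width: 0.123
grasp_force: 78.3
```

Run:
```python
from h import *
np.set_printoptions(precision=4,suppress=True)
o,p,r=obs();print(np.round(o['q'],2),1000*RF.inv().apply(p-REC),o['contact_force'],o['grasp_force'])
c=cam('wrist');save(c,'w6.png')
T=Rlean(Y,.15)
for z in(.1265,.1215,.1185): jog(T,F(.0007,-.001,z))
print('recess front corners px',proj(c,[F(a,b,.1) for a,b in((-.114,-.064),(-.114,.064))]))
```

```text
[-0.39  0.32  0.37  2.1  -0.22  0.61  1.8 ] [ -0.072   -0.2003 136.3146] [ 0.8952 -1.1535 -2.2557] 78.3342182636261
jog [ 0.004 -0.006 -0.001] [ 0.7 -0.9  9.9]
jog [ 0.004 -0.006 -0.001] [ 1.4 -0.9 14.8]
jog [ 0.004 -0.006 -0.001] [ 1.9 -0.9 17.8]
recess front corners px [[195.0635  28.0266]
 [445.1875  27.7928]]
```

View pics/w6.png

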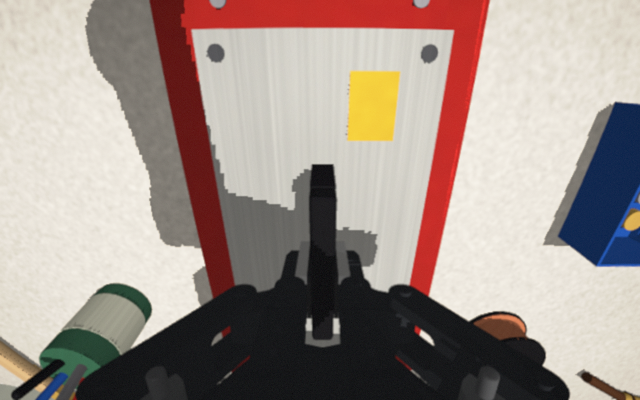

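Cover edges (193..452) sit centred between the deck edges (155..487) to about 1 mm. Lowering.

{"name": "jog_arm", "arguments": {
  "motion": [
    [0,0,0,0.5,-0.9,4,0],
    [0,0,0,0.7,-0.9,8,0],
    [0,0,0,1,-0.9,11,0],
    [0,0,0,1.2,-0.9,13,0],
    [0,0,0,1.3,-0.9,14.5,0],
    [0,0,0,1.3,-0.9,14.5,0]
  ]
}}

```text
t: 28.45
eef_pos: [0.5386, -0.0178, 0.1217]
tool_rot: [0.072, -0.05, 0.996, 0.005]
contact_force: [-1.0, -0.1, -2.6]
gripper_width: 0.118
grasp_force: 78.4
```

{"name": "jog_arm", "arguments": {
  "motion": [
    [0,0,0,0.1,0,1,0],
    [0,0,0,0.2,0,1.5,0],
    [0,0,0,0.2,0,1.5,0]
  ]
}}

```text
t: 28.82
eef_pos: [0.5387, -0.0178, 0.1204]
tool_rot: [0.072, -0.05, 0.996, 0.005]
contact_force: [0.3, -0.2, -2.4]
gripper_width: 0.119
grasp_force: 78.5
```

{"name": "jog_arm", "arguments": {
  "motion": [
    [0,0,0,0.1,0,0.7,0],
    [0,0,0,0.1,0,1,0],
    [0,0,0,0.1,0,1,0]
  ]
}}

```text
t: 29.2
eef_pos: [0.5387, -0.0178, 0.1196]
tool_rot: [0.072, -0.05, 0.996, 0.006]
contact_force: [-3.7, 0.2, 4.3]
gripper_width: 0.121
grasp_force: 79.4
```

{"name": "jog_arm", "arguments": {
  "motion": [
    [0,0,0,0,0,0.4,0],
    [0,0,0,0,0,0.4,0],
    [0,0,0,0,0,0.4,15],
    [0,0,0,0,0,0.4,25],
    [0,0,0,0,0,0,45],
    [0,0,0,0,0,0,60],
    [0,0,0,0,0,0,60],
    [0,0,0,0,0,0,60]
  ],
  "grip_force": 40
}}

```text
t: 30.2
eef_pos: [0.5387, -0.0178, 0.1193]
tool_rot: [0.072, -0.05, 0.996, 0.005]
contact_force: [-0.4, -0.1, -0.6]
gripper_width: 0.703
grasp_force: 0.0
```

Run:
```python
from h import *
np.set_printoptions(precision=4,suppress=True)
o,p,r=obs();print(1000*RF.inv().apply(p-REC),o['contact_force'],o['grasp_force'],o['gripper_width'])
```

```text
[  1.6162  -0.953  119.3114] [-0.431  -0.0671 -0.5827] 0.0 0.7029780332737401
```

{"name": "jog_arm", "arguments": {
  "motion": [
    [0,0,0,0,0,-8,60],
    [0,0,0,0,0,-25,60],
    [0,0,0,0,0,-45,60],
    [0,0,0,5,0,-65,60],
    [0,0,0,15,0,-85,60],
    [0,0,0,25,0,-105,60],
    [0,0,0,35,0,-120,60],
    [0,0,0,35,0,-120,60],
    [0,0,0,35,0,-120,60]
  ]
}}

```text
t: 31.32
eef_pos: [0.4873, -0.0233, 0.2333]
tool_rot: [0.072, -0.05, 0.996, 0.006]
contact_force: [0.3, 0.7, -0.4]
gripper_width: 0.699
grasp_force: 0.0
```

Run:
```python
from h import *
np.set_printoptions(precision=4,suppress=True)
o,p,r=obs();print(1000*RF.inv().apply(p-REC),o['contact_force'])
c=cam('wrist');save(c,'w7.png');t=cam('top')
for n,cc in(('w',c),('top',t)):
  for d in bot.tip_of('cover',cc)[:1]: print(n,d,1000*RF.inv().apply(at_z(cc,d['xy'],.095)-REC))
  for th,P in(('tray',(.505,.302)),('spool',(.754,.248)),('can',(.739,-.257))):
    for d in bot.tip_of(th,cc)[:1]: print(th,at_z(cc,d['xy'],0)[:2]-P)
print(proj(c,[F(a,b,.1) for a,b in((-.114,-.064),(-.114,.064),(.114,.064),(.114,-.064))]))
```

```text
[-50.0488  -1.2604 233.2638] [ 0.2733  0.7436 -0.4274]
w {'xy': [324.8, 216.5], 'score': 0.91} [ 3.6254  3.0368 95.    ]
tray [0.0012 0.0052]
spool [ 0.0122 -0.0017]
can [0.0097 0.0074]
top {'xy': [334.0, 247.2], 'score': 0.55} [-2.1168 -0.7602 95.    ]
tray [-0.0023 -0.0005]
spool [-0.0004 -0.007 ]
can [-0.0003 -0.0045]
[[249.5672 103.2648]
 [394.1008 103.12  ]
 [373.7216 296.0335]
 [270.3245 296.383 ]]
```

View pics/w7.png

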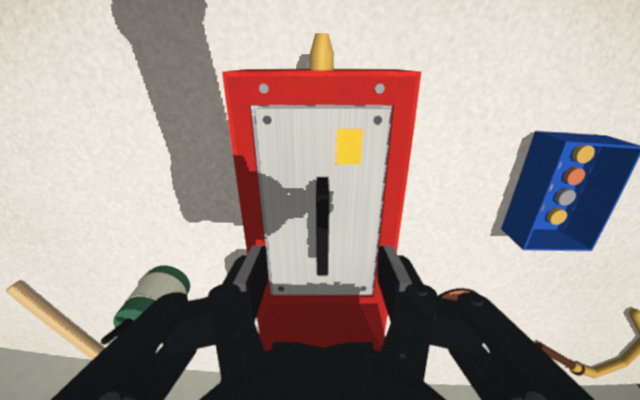

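The cover, (253..393, 107..295), lies inside its recess with thin, even gaps and looks flush. The tray, spool and can are where they were. Handing in.

```bash
python3 -c "
from station import bot
print(bot.hand_in())"
```

```text
the job is handed in; nothing more can be done
None
```

I pressed the switch's roller over its click (about 4.5–5 N), held it over a second and released it, then set the cover down in its recess, where it looks flush. The job is handed in at about 31 s; the hand-in returned no verdict.

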